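# Snap the filter cover back onto the bench fume extractor

## Task

The filter of the bench fume extractor has been changed: put its grille cover, lying on the bench, back on. Hook the cover's front lip under the rim into the slot at the front of the opening, swing it down and press until the sprung latch snaps over its rear edge and it lies flat; it is thin plastic, so feel your way and never lean on it with more than about 35 N. Leave the tin, the cup and the small can standing where they are, and let go at the end.

Things in the scene. Friction and masses are not known exactly. Their poses are not given: they have to be found in the camera images.
- unit: bench fume extractor, a white-painted steel box fixed to the bench, 268 mm (its x) by 196 mm (its y) by 100 mm high; origin at the centre of its underside, z up, +x from its front (slot side, nearest the robot, with the control panel) to its rear (latch side). Its top 30 mm are the intake frame, 246 by 188 mm, with the opening, the slot and the latch
- intake (a point): nominal middle of the intake frame's opening, a point of the box at its x = 0, y = 0, z = 91 mm (axes as the unit). The frame is screwed to the box through slotted holes and in truth sits anywhere up to 10 mm further to the front or to the rear (x) than nominal, the opening, slot and latch with it: this is not measured, so find the rim by feel or by looking. It does not move under load
- opening (a point): the same nominal point. The opening runs to +-86 mm in x and +-67 mm in y about the frame's middle, with 4 mm 45-degree chamfers along its two long sides. The cover rests on ledges at z = 91 mm, 9 mm below the top, so that its top comes flush; the side ledges reach 10 mm inwards, from x = -44 mm to the rear, the rear ledge 8 mm; all carry a thin rubber seal; a filter lies below z = 82 mm
- slot (a point): nominal middle of the slot's mouth, at the unit's x = -86, y = 0, z = 90.5 mm (axes as the unit; true to 10 mm in x, as the frame). The slot is under the front rim of the opening, opens to +x, is 134 mm wide, 12 mm high (z = 84.5 to 96.5 mm) and 14 mm deep; the rim above it is 3.5 mm thick, its edge at x = -86 mm nominally
- latch (a joint): travel in m of the sprung slide latch on the frame's rear: 0 = at rest, grows to 0.009 as it is pushed to the rear (+x). Its spring pushes forward with 1.8 N at rest and 600 N/m. A cover pressed down pushes it back about 5 mm by its bevel (roughly 5 to 10 N downwards at the cover's rear edge), and it snaps back to 0 over the cover
- latch_nose (a point): nominal lower front edge of the resting latch's nose, middle of its width, at the unit's x = 80.4, y = 0, z = 101 mm (axes as the unit; true to 10 mm in x, as the frame): 40 mm wide, 5.6 mm over the opening; its front is a bevel that rises from there to x = 86.4, z = 113 mm; behind it the latch is 42 mm wide and 114 mm above the bench at most, to x = 116 mm
- cover_grip (a point): centre of the cover's finger grip, 24 mm above the cover's underside. Axes: z up through the grip, -x to the cover's front lip, +x to its rear edge. The grip is an upright blade, 12 mm thick in x, 70 mm long in y, rising 30 mm from the cover's top (9 to 39 mm above the underside); it stands 25 mm behind (+x of) the cover's middle, 110 mm behind its front edge
- cover_mid (a point): middle of the cover, half-way through its thickness (axes as the cover). The cover is a grille of grey plastic, about 220 g, 170 mm (its x) by 130 mm (its y) by 9 mm thick, without the lip and the grip; the frame bars are solid, the rear one 23 mm wide. Seated against the front rim, this point is 1 mm to the front of the true middle of the opening, at z = 95.5 mm
- cover_lip (a point): middle of the tip of the cover's front lip (axes as the cover): the lip juts out 12 mm forward from the front edge, flush with the underside, 110 mm wide, 3.5 mm thick; this point is half-way up it, 122 mm ahead of the grip's centre
- cover_rear (a point): middle of the lower rear edge of the cover (axes as the cover), 60 mm behind the grip's centre, on the underside
- tin_mid (a point): bystander: 1-litre paint tin, 111 mm across, 124 mm high; its centre
- cup_mid (a point): bystander: white mixing cup, 90 mm across, 110 mm high; its centre
- can_mid (a point): bystander: small can, 66 mm across, 130 mm high; its centre
There are look-alikes about, which are no part of the job. Of the things that look like the part that bears cover_grip, the largest one is meant.

How it is judged:
On the way:
1. the front lip is in at the front of the opening, below the rim's underside, while the cover's rear is still up (x of cover_lip in the frame of unit below -0.083 m and z of cover_lip in the frame of unit between 0.082 and 0.0965 m and z of cover_rear in the frame of unit above 0.101 m), for 0.1 s.
At the end, for the whole second after the job is handed in: The cover lies at rest in the opening, flat to 0.03 rad: front lip lower than the rim's underside with its tip 84 mm or more to the front of the unit's middle, rear edge below the latch (within 2.5 mm of its ledge), and the latch sprung back over it (within 1.5 mm of rest) (x of cover_lip in the frame of unit below -0.084 m and z of cover_lip in the frame of unit below 0.0965 m and z of cover_rear in the frame of unit below 0.0935 m and angle between the z axis of cover_grip and the z axis of unit, either way round below 0.03 rad and value of joint latch below 0.0015 m and linear speed of cover below 0.02 m/s); the robot touches nothing.
It fails at once if the cover is forced: it presses on the extractor or its latch with more than 35 N (contact force between cover and unit above 35 N).
It fails at once if the tin is moved by more than 30 mm or tipped (distance of tin_mid from where it was at the start of the episode above 0.03 m or angle between tin_mid's own z axis and vertical above 0.35 rad).
It fails at once if the cup is moved by more than 30 mm or tipped (distance of cup_mid from where it was at the start of the episode above 0.03 m or angle between cup_mid's own z axis and vertical above 0.35 rad).
It fails at once if the small can is moved by more than 30 mm or tipped (distance of can_mid from where it was at the start of the episode above 0.03 m or angle between can_mid's own z axis and vertical above 0.35 rad).
It also fails if it takes over 48 s, if anything falls off the work surface, if the arm or the gripper's body presses on something with over 40 N, if the wrist force passes 120 N, or if a joint passes its speed limit or range.

## Robot

A 6-joint arm with a two-finger parallel gripper is mounted at the origin on the work surface. World frame = base frame: x ahead of the robot, y to its left, z up, the work surface at z = 0. Lengths are in m, angles in rad, forces in N, time in s.
With the tool pointing down it reaches from about 0.275 to 0.975 m from the base axis. Payload 8.4 kg.
Tool frame: the origin (TCP) lies midway between the tips of the shut fingers; the grasp point (between the pads) lies 19 mm behind it; z points along the fingers, y is the direction in which the jaws open and shut (so a half turn about z gives the same grasp; the last joint's range is limited). The gripper opens to 92 mm and grips with 3 to 60 N. Pads are 20 mm wide; open, the fingers measure 128 mm over their backs; the gripper's body (75 mm by 189 mm) begins 69 mm behind the grasp point.
Start: joints at [1.336, 0.353, 1.633, -0, 1.155, -0.002], TCP at [0.144, 0.608, 0.215] pointing down, gripper open.
Joint ranges: [-2.63, 2.63], [-0.92, 2.1], [0.06, 2.66], [-1.3, 4.44], [0, 2.69], [-3.02, 3.02]. Speed limits (rad/s): [2.22, 2.22, 2.79, 3.14, 3.14, 3.14].

## Interface

Orientations are given as a unit quaternion [w, x, y, z].
In Python, from station import ctrl gives the robot as it stands.
- The arm moves only by the tool jog_arm, never from a script. Its argument "targets" is a list of rows, each an object with "grip": the closure in counts, from 0 (fully open) to 255 (shut); "travel": the shift along the tool's x, y, z in mm, a list of three; "rotation": the turn, a rotation vector about the tool's x, y, z in degrees, a list of three. A call has 1 to 12 rows; each row shifts and turns the pose as measured when the row begins, along the tool's axes as they then stand; what a row does not reach is not made up. A row lasts 1/8 s, in which the tool goes at most 62.5 mm and 10.7 degrees, less where a joint would pass 70% of its speed; a pose out of reach is approached as far as the arm can. A call with a gripper value outside its range is refused whole. The fingers move at their own pace and stop on an object; the grip force is fixed at half the most. Time passes only in rows, so rows that do not move let the fingers close. It gives the time, the measured TCP pose, the force and the opening at its end, in the units of the state.
- ctrl.get_obs(): the state, without advancing time (a new reading comes with each control period).
- ctrl.snapshot(name): name is "side" or "top"; returns a dict with "image" (400x640x3 uint8, blue, green, red), "mtx" (3x3 intrinsics, pixels), "world_from_camera" (4x4, takes a point from camera to world coordinates). Camera axes: x right, y down, z forward; pixel columns grow to the right and rows downward; lengths in m; the calibration is good to about 2 mm. A picture is of the moment at which its call begins. There is no depth.
- ctrl.finish_job(): hands the job in, once; it reports no verdict.
The state is a dict: "time_s": time; "joint_pos": joint angles; "dq": joint speeds; "joint_efforts": joint torques, N m; "eef_pos": TCP position; "eef_rot": TCP orientation; "wrist_force": force on the tool from outside, world axes, zero at the start; "torque": the same for the moment, N m; "gripper_width": finger opening in m.
Only numpy, scipy, OpenCV 4.12 (cv2) and the standard library are available. Lean on these libraries where they do the work, as an engineer would, in place of code of your own. Each camera call takes 0.05 s, during which the arm holds its last target.

## Working session

There is one attempt and no reset: what is moved stays moved. The work goes in short steps, Python scripts to look and compute and a tool call to move; the robot and the scene stay as the last step left them, time stands still between calls to the robot, and variables do not carry over. Pictures are saved under pics/ and viewed, and the job is handed in when it is done.

Besides the shell and the picture viewer there is one more tool, called after "Request:" as name(argument=value, ...) on one line, values as JSON. jog_arm: Moves the arm, as the interface text tells. Its arguments: {"type":"object","properties":{"targets":{"type":"array"}},"required":["targets"]}

```bash
ls; mkdir -p pics; python3 - <<'E'
from station import ctrl
import cv2,numpy as np
o=ctrl.get_obs();print(o)
for n in("side","top"):
    s=ctrl.snapshot(n);cv2.imwrite(f"pics/{n}0.png",s["image"]);print(n,s["mtx"],s["world_from_camera"])
    np.savez(f"cam_{n}.npz",K=s["mtx"],T=s["world_from_camera"])
E
```

```text
pics
{'time_s': 0.0, 'joint_pos': array([ 1.33560052e+00,  3.53648708e-01,  1.63413679e+00, -2.95287279e-05,
        1.15518878e+00, -2.43621378e-03]), 'dq': array([ 0.00224093,  0.00119996, -0.0011397 , -0.00016074, -0.00044204,
        0.00048016]), 'joint_efforts': array([-2.06607321e-03, -5.93824947e+01, -3.34213078e+01,  6.96180831e-02,
        2.32018990e-02, -3.99365217e-05]), 'eef_pos': array([0.14408037, 0.60765514, 0.21386221]), 'eef_rot': array([-6.84781427e-05,  1.16111305e-01,  9.93235968e-01, -6.87540267e-04]), 'wrist_force': array([ 0.70391257,  0.14807727, -1.39753328]), 'torque': array([ 0.01217502, -0.01629593,  0.01136369]), 'gripper_width': 0.09205048268533018}
side [[395.62474904   0.         319.27197767]
 [  0.         395.62474904 198.74054082]
 [  0.           0.           1.        ]] [[ 0.98658227 -0.11232363  0.11848558  0.39702461]
 [-0.16322711 -0.69421123  0.70101903 -0.90946297]
 [ 0.00351302 -0.710953   -0.70323075  0.94607798]
 [ 0.          0.          0.          1.        ]]
top [[396.12522049   0.         320.2248597 ]
 [  0.         396.12522049 200.59647868]
 [  0.           0.           1.        ]] [[ 0.12944366 -0.96711824  0.21892154  0.2541365 ]
 [-0.99157423 -0.12735851  0.02367176 -0.08780519]
 [ 0.00498813 -0.22014112 -0.97545528  1.33600628]
 [ 0.          0.          0.          1.        ]]
```

View pics/side0.png

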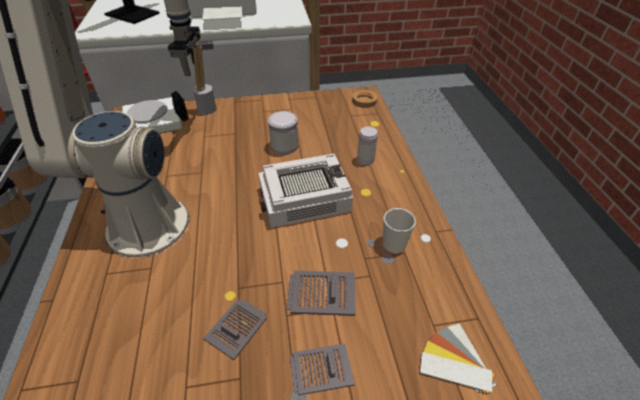

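View pics/top0.png

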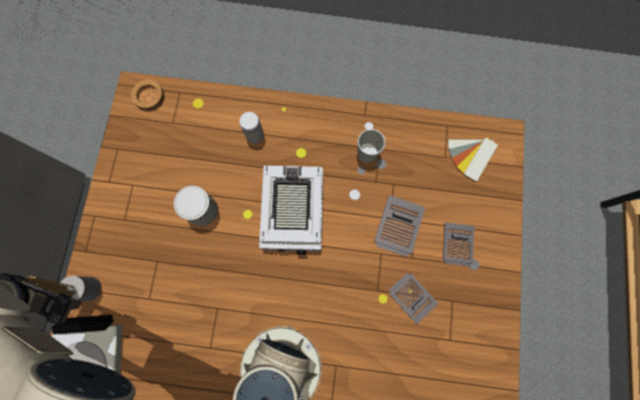

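The largest cover is at top (400,225) and side (322,292). The unit is at top (292,208), the tin at (195,207), the can at (252,130) and the cup at (370,147). I'll zoom in for edges.

```bash
python3 - <<'E'
import cv2,numpy as np
t=cv2.imread('pics/top0.png');s=cv2.imread('pics/side0.png')
def crop(im,x,y,w,h,k,n):
    cv2.imwrite('pics/'+n,cv2.resize(im[y:y+h,x:x+w],None,fx=k,fy=k,interpolation=cv2.INTER_CUBIC))
crop(t,250,155,90,110,5,'t_unit.png');crop(t,365,185,75,80,7,'t_cov.png')
crop(s,250,145,110,85,7,'s_unit.png');crop(s,280,260,85,65,8,'s_cov.png')
E
```

```text
(no output)
```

View pics/t_unit.png

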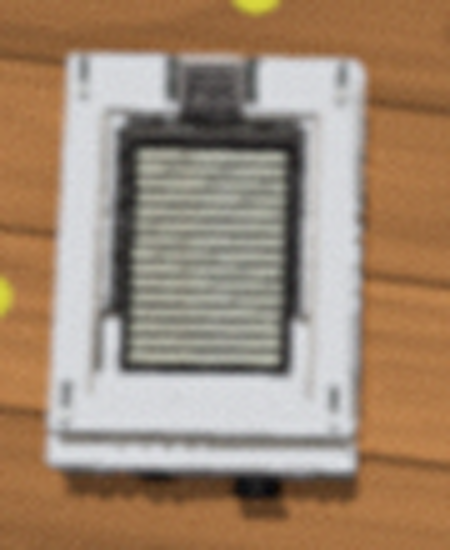

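View pics/t_cov.png

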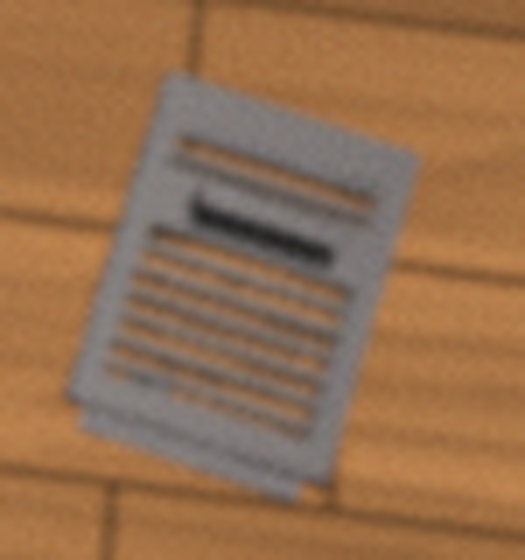

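View pics/s_unit.png

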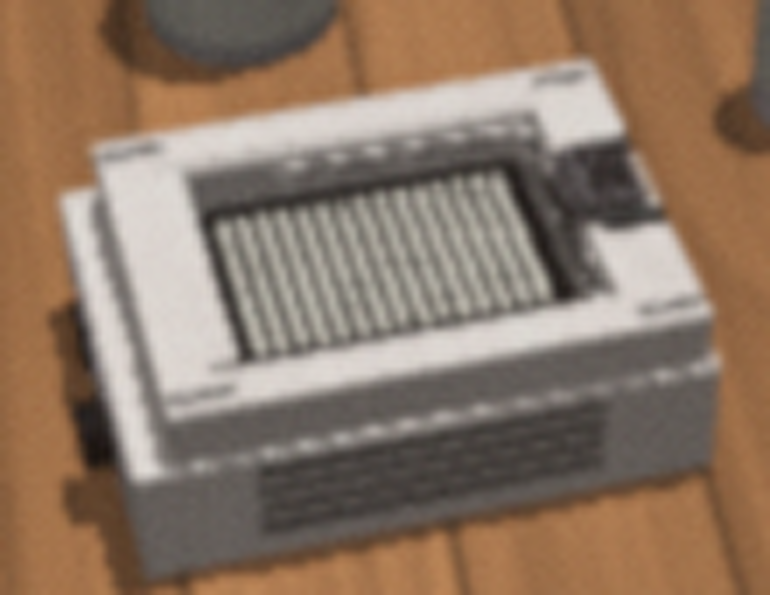

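View pics/s_cov.png

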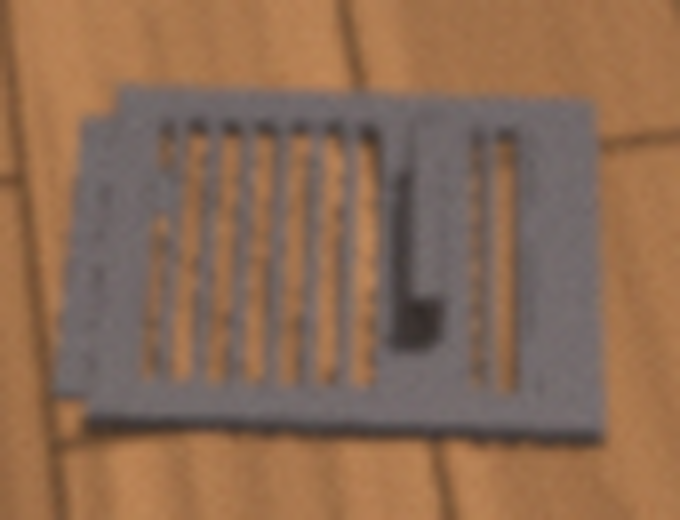

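```bash
cat > h.py <<'E'
import numpy as np
C={n:np.load(f'cam_{n}.npz') for n in('side','top')}
def ray(n,p,z):
    K,T=C[n]['K'],C[n]['T'];d=T[:3,:3]@np.linalg.solve(K,[p[0],p[1],1]);o=T[:3,3]
    return o+d*(z-o[2])/d[2]
def proj(n,P):
    K,T=C[n]['K'],C[n]['T'];c=T[:3,:3].T@(np.array(P)-T[:3,3]);q=K@c;return q[:2]/q[2]
def cr(p,k,x,y): return ((p[0]+.5)/k-.5+x,(p[1]+.5)/k-.5+y)
E
python3 - <<'E'
from h import *
np.set_printoptions(precision=4,suppress=True)
def rep(nm,n,pts,k,x,y,z):
    P=np.array([ray(n,cr(p,k,x,y),z) for p in pts])
    print(nm,P[:,:2].tolist() and P[:,:2].round(4).tolist(),'mean',P.mean(0)[:2],'len',np.linalg.norm(np.diff(P[[0,1,2,3,0]],axis=0),axis=1),
      'ang',[round(float(np.degrees(np.arctan2(*(P[b]-P[a])[[1,0]]))),2) for a,b in((0,1),(1,2),(3,2),(0,3))])
# order: front-left(+y), front-right, rear-right, rear-left
rep('frame top','top',[(58,431),(355,441),(365,62),(68,54)],5,250,155,.1)
rep('frame side','side',[(94,150),(170,416),(713,310),(592,61)],7,250,145,.1)
rep('open top','top',[(92,390),(312,397),(322,115),(106,108)],5,250,155,.1)
rep('open side','side',[(190,173),(236,362),(612,292),(540,110)],7,250,145,.1)
for p in((62,195),(140,478),(720,358)): print('box side',ray('side',cr(p,7,250,145),.07))
for p in((47,468),(357,473)): print('box top',ray('top',cr(p,5,250,155),.07),ray('top',cr(p,5,250,155),.0))
rep('cov top','top',[(70,398),(328,485),(418,157),(165,75)],7,365,185,.009)
rep('cov side','side',[(117,88),(88,422),(603,431),(593,101)],8,280,260,.009)
for p in((193,205),(332,255)): print('grip top',ray('top',cr(p,7,365,185),.039))
for p in((405,125),(425,310)): print('grip side',ray('side',cr(p,8,280,260),.039))
for n,p in(('top',(193,193)),('top',(249,120)),('top',(371,136))): print(ray(n,p,.12))
E
```

```text
frame top [[0.3797, 0.1084], [0.3977, -0.0765], [0.6439, -0.051], [0.6239, 0.1418]] mean [0.5113 0.0307] len [0.1857 0.2476 0.1938 0.2465] ang [-84.46, 5.92, -84.08, 7.8]
frame side [[0.3806, 0.1161], [0.4015, -0.0664], [0.6458, -0.0388], [0.6264, 0.1452]] mean [0.5136 0.039 ] len [0.1837 0.2459 0.1851 0.2476] ang [-83.47, 6.45, -83.98, 6.76]
open top [[0.408, 0.0914], [0.4216, -0.0461], [0.6047, -0.0279], [0.591, 0.1115]] mean [0.5063 0.0322] len [0.1382 0.184  0.1401 0.1841] ang [-84.36, 5.68, -84.41, 6.28]
open side [[0.424, 0.0921], [0.4327, -0.0379], [0.6036, -0.02], [0.5945, 0.1119]] mean [0.5137 0.0365] len [0.1303 0.1719 0.1323 0.1716] ang [-86.18, 5.97, -86.02, 6.62]
box side [0.3626 0.1212 0.07  ]
box side [ 0.3857 -0.0722  0.07  ]
box side [ 0.6508 -0.0395  0.07  ]
box top [0.3585 0.1163 0.07  ] [0.3643 0.1275 0.    ]
box top [ 0.3811 -0.0801  0.07  ] [ 0.3881 -0.0797  0.    ]
cov top [[0.4364, -0.2548], [0.411, -0.3809], [0.5762, -0.412], [0.6011, -0.2853]] mean [ 0.5062 -0.3333] len [0.1287 0.1681 0.1291 0.1676] ang [-101.37, -10.66, -101.14, -10.51]
cov side [[0.437, -0.2506], [0.4121, -0.3792], [0.5773, -0.4095], [0.6029, -0.2832]] mean [ 0.5073 -0.3306] len [0.131  0.1679 0.1288 0.1691] ang [-100.95, -10.38, -101.49, -11.13]
grip top [ 0.5316 -0.3     0.039 ]
grip top [ 0.5161 -0.3676  0.039 ]
grip side [ 0.5308 -0.3026  0.039 ]
grip side [ 0.5242 -0.3739  0.039 ]
[0.499  0.3429 0.12  ]
[0.7664 0.2096 0.12  ]
[ 0.7634 -0.1949  0.12  ]
```

```bash
cat >> h.py <<'E'
import cv2
from scipy.ndimage import map_coordinates,gaussian_filter1d
def edge(im,a,b,sgn=0,half=4,n=40):
    """fit line to strongest gradient across segment a-b (px); returns two points on the line, rms, median grad"""
    g=cv2.cvtColor(im,cv2.COLOR_BGR2GRAY).astype(float)
    a,b=np.array(a,float),np.array(b,float);u=(b-a)/np.linalg.norm(b-a);nn=np.array([-u[1],u[0]])
    t=np.arange(-half,half+.01,.1);pts=[];gr=[]
    for s in np.linspace(.1,.9,n):
        p=a+s*(b-a);q=p+t[:,None]*nn
        v=gaussian_filter1d(map_coordinates(g,[q[:,1],q[:,0]],order=1),6);d=np.gradient(v,t)
        e=d*sgn if sgn else abs(d)
        i=e.argmax();pts.append(p+t[i]*nn);gr.append(d[i])
    pts=np.array(pts,np.float32)
    vx,vy,x0,y0=cv2.fitLine(pts,cv2.DIST_HUBER,0,.01,.01).ravel()
    r=abs((pts[:,0]-x0)*-vy+(pts[:,1]-y0)*vx)
    d=np.array([vx,vy]);c=np.array([x0,y0]);
    return c+d*((a-c)@d),c+d*((b-c)@d),np.median(r),np.median(gr)
def isect(l1,l2):
    a,b=np.array(l1[0]),np.array(l1[1]);c,d=np.array(l2[0]),np.array(l2[1])
    s=np.linalg.solve(np.array([b-a,c-d]).T,c-a);return a+s[0]*(b-a)
E
python3 - <<'E'
from h import *
np.set_printoptions(precision=4,suppress=True)
t=cv2.imread('pics/top0.png');s=cv2.imread('pics/side0.png')
def quad(nm,n,pts,k,x,y,z,half):
    im=t if n=='top' else s
    c=[np.array(cr(p,k,x,y)) for p in pts]
    L=[edge(im,c[i],c[(i+1)%4],half=half) for i in range(4)]
    print(nm,'rms',[round(float(l[2]),2) for l in L],'grad',[round(float(l[3]),1) for l in L])
    q=np.array([isect(L[i-1],L[i]) for i in range(4)])
    P=np.array([ray(n,p,z) for p in q])
    print('  px',q.round(1).tolist(),'\n  P',P[:,:2].round(4).tolist(),'mean',P.mean(0)[:2],'len',np.linalg.norm(np.diff(P[[0,1,2,3,0]],axis=0),axis=1),
      'ang',[round(float(np.degrees(np.arctan2(*(P[b]-P[a])[[1,0]]))),2) for a,b in((0,1),(1,2),(3,2),(0,3))])
quad('frame side','side',[(94,150),(170,416),(713,310),(592,61)],7,250,145,.1,2)
quad('frame top','top',[(52,432),(355,441),(365,62),(68,54)],5,250,155,.1,2)
quad('open side','side',[(190,173),(236,362),(612,292),(540,110)],7,250,145,.1,2)
quad('cov top','top',[(70,398),(328,485),(418,157),(165,75)],7,365,185,.009,2)
quad('cov side','side',[(117,88),(88,422),(603,431),(593,101)],8,280,260,.009,2)
def big(im,x,y,w,h,k,n):cv2.imwrite('pics/'+n,cv2.resize(im[y:y+h,x:x+w],None,fx=k,fy=k,interpolation=cv2.INTER_CUBIC))
big(t,255,160,75,48,10,'tu_rear.png');big(t,255,205,75,50,10,'tu_front.png')
big(s,255,150,80,58,10,'su_f.png')
E
```

```text
frame side rms [0.03, 0.01, 0.48, 0.04] grad [-39.2, -43.4, -36.3, -31.6]
  px [[262.8, 165.2], [273.6, 204.7], [351.6, 189.5], [333.4, 152.9]] 
  P [[0.3801, 0.1202], [0.4004, -0.069], [0.6456, -0.0415], [0.6241, 0.1475]] mean [0.5126 0.0393] len [0.1904 0.2467 0.1903 0.2456] ang [-83.87, 6.4, -83.52, 6.38]
frame top rms [0.05, 0.21, 0.2, 0.05] grad [-38.3, -31.4, -37.4, -30.5]
  px [[259.1, 240.3], [320.0, 241.8], [322.2, 166.5], [263.1, 165.0]] 
  P [[0.3804, 0.1153], [0.4004, -0.0744], [0.6455, -0.0496], [0.6252, 0.1422]] mean [0.5129 0.0334] len [0.1907 0.2464 0.1929 0.2463] ang [-83.96, 5.77, -83.94, 6.29]
open side rms [0.04, 0.08, 0.35, 0.09] grad [60.0, 41.5, 17.7, 28.3]
  px [[275.9, 169.4], [283.9, 197.1], [337.3, 186.9], [325.5, 159.9]] 
  P [[0.4212, 0.0922], [0.434, -0.0417], [0.6041, -0.0229], [0.5908, 0.1145]] mean [0.5125 0.0355] len [0.1346 0.1711 0.1381 0.1711] ang [-84.51, 6.31, -84.48, 7.5]
cov top rms [0.09, 0.52, 0.52, 0.31] grad [-7.2, 3.1, -1.8, -5.0]
  px [[374.9, 240.4], [411.9, 253.2], [424.0, 206.5], [389.3, 194.8]] 
  P [[0.4398, -0.2555], [0.4133, -0.3823], [0.5777, -0.4111], [0.6035, -0.2891]] mean [ 0.5086 -0.3345] len [0.1296 0.1669 0.1247 0.1671] ang [-101.83, -9.92, -101.93, -11.6]
cov side rms [0.34, 0.12, 0.15, 0.12] grad [-2.8, -17.8, 5.3, 8.1]
  px [[294.0, 270.2], [291.6, 311.3], [354.9, 313.3], [354.3, 271.9]] 
  P [[0.4366, -0.2491], [0.4151, -0.3767], [0.5773, -0.4091], [0.6047, -0.2827]] mean [ 0.5084 -0.3294] len [0.1294 0.1654 0.1294 0.1714] ang [-99.59, -11.29, -102.24, -11.28]
```

View pics/tu_rear.png

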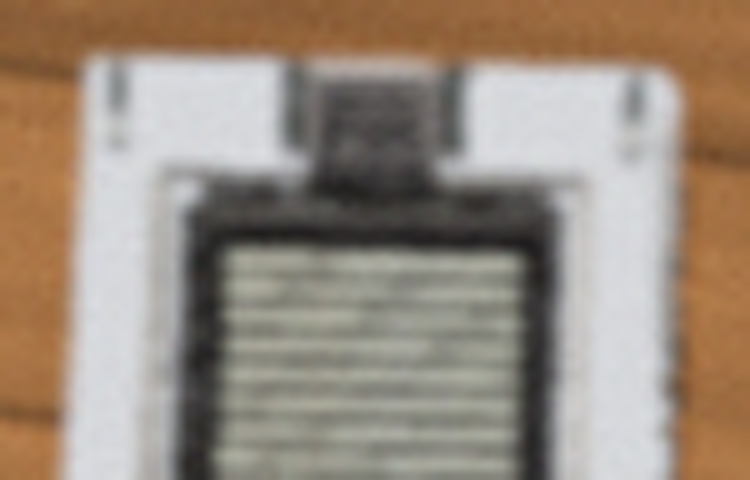

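View pics/tu_front.png

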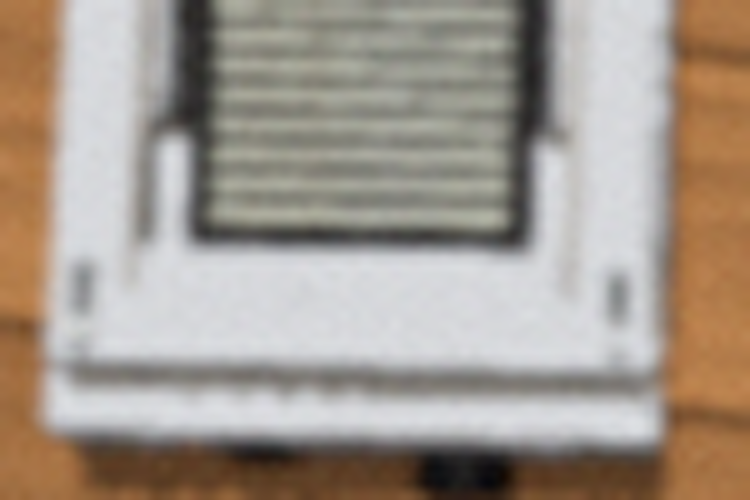

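View pics/su_f.png

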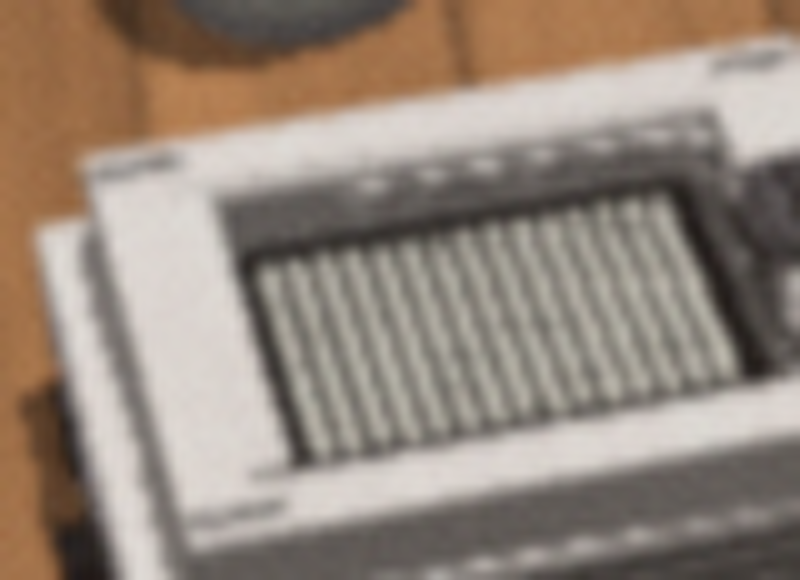

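The frame centre is about (0.513, 0.036) at yaw 6.3°, sitting about 6 mm to the rear of nominal. The cover's middle is about (0.508, -0.332) at yaw -11°. Both cameras agree in x but differ by 4–5 mm in y, so I'll re-check that later against the gripper. Next is a small planner helper to work out the rows.

```bash
cat >> h.py <<'E'
from scipy.spatial.transform import Rotation as R,Slerp
def cur():
    from station import ctrl
    o=ctrl.get_obs();q=o['eef_rot'];return o,np.array(o['eef_pos']),R.from_quat([q[1],q[2],q[3],q[0]])
def tool(yaw,pitch):
    """tool pose whose y axis follows the cover's +x; yaw of cover, pitch>0 = rear up (deg)"""
    cov=R.from_euler('z',yaw,degrees=True)*R.from_euler('y',-pitch,degrees=True)
    # columns tool x,y,z in cover frame: y->+x, z->-z, x->y x z = +y*? 
    M=np.array([[0,1,0],[1,0,0],[0,0,-1.]])
    return cov*R.from_matrix(M)
def rows(p1,r1,N,p0=None,r0=None):
    if p0 is None: _,p0,r0=cur()
    s=Slerp([0,1],R.concatenate([r0,r1]));out=[];p,r=p0,r0
    for i in range(1,N+1):
        rt=s(i/N);pt=p0+(np.array(p1)-p0)*i/N
        out.append((np.round(r.inv().apply(pt-p)*1e3,1).tolist(),np.round((r.inv()*rt).as_rotvec(degrees=True),1).tolist()));p,r=pt,rt
    for x in out:print(x)
def st():
    o,p,r=cur();m=r.as_matrix();print('t',round(o['time_s'],2),'p',p.round(4),'y-yaw',np.degrees(np.arctan2(m[1,1],m[0,1])).round(2),'pitch',np.degrees(np.arcsin(m[2,1])).round(2),'roll(x.z)',np.degrees(np.arcsin(m[2,0])).round(2),'F',np.array(o['wrist_force']).round(1),'M',np.array(o['torque']).round(2),'w',round(o['gripper_width'],4))
E
python3 - <<'E'
from h import *
st(); print(tool(0,10).as_matrix().round(2))
rows([.531,-.337,.12],tool(-11,0),18)
E
```

```text
t 0.1 p [0.1441 0.6077 0.2139] y-yaw 76.66 pitch -0.07 roll(x.z) -0.0 F [ 0.4 -0.2  0.4] M [-0.02 -0.    0.01] w 0.0918
[[ 0.    0.98  0.17]
 [ 1.    0.    0.  ]
 [ 0.    0.17 -0.98]]
([-33.0, -46.1, 5.3], [-0.0, 0.0, 4.9])
([-36.8, -43.1, 5.3], [-0.0, 0.0, 4.9])
([-40.3, -39.9, 5.3], [-0.0, 0.0, 4.9])
([-43.6, -36.3, 5.3], [-0.0, 0.0, 4.9])
([-46.5, -32.5, 5.3], [-0.0, 0.0, 4.9])
([-49.1, -28.4, 5.3], [-0.0, 0.0, 4.9])
([-51.3, -24.1, 5.3], [-0.0, 0.0, 4.9])
([-53.2, -19.7, 5.2], [-0.0, 0.0, 4.9])
([-54.7, -15.1, 5.2], [-0.0, 0.0, 4.9])
([-55.8, -10.4, 5.2], [-0.0, 0.0, 4.9])
([-56.4, -5.6, 5.2], [-0.0, 0.0, 4.9])
([-56.7, -0.8, 5.2], [-0.0, 0.0, 4.9])
([-56.6, 4.0, 5.2], [-0.0, 0.0, 4.9])
([-56.0, 8.8, 5.2], [-0.0, 0.0, 4.9])
([-55.1, 13.5, 5.2], [-0.0, 0.0, 4.9])
([-53.7, 18.1, 5.2], [-0.0, 0.0, 4.9])
([-52.0, 22.6, 5.2], [-0.0, 0.0, 4.9])
([-49.9, 27.0, 5.2], [-0.0, 0.0, 4.9])
```

Request:
jog_arm(targets=[{"grip":120,"travel":[-33,-46,2],"rotation":[0,0,5]},{"grip":120,"travel":[-37,-43,2],"rotation":[0,0,5]},{"grip":120,"travel":[-40,-40,2],"rotation":[0,0,5]},{"grip":120,"travel":[-44,-36,2],"rotation":[0,0,5]},{"grip":120,"travel":[-46,-32,2],"rotation":[0,0,5]},{"grip":120,"travel":[-49,-28,2],"rotation":[0,0,5]},{"grip":120,"travel":[-51,-24,2],"rotation":[0,0,5]},{"grip":120,"travel":[-53,-20,2],"rotation":[0,0,5]},{"grip":120,"travel":[-55,-15,2],"rotation":[0,0,5]},{"grip":120,"travel":[-56,-10,4],"rotation":[0,0,5]},{"grip":120,"travel":[-56,-6,4],"rotation":[0,0,5]},{"grip":120,"travel":[-57,-1,5],"rotation":[0,0,5]}])

```text
time_s: 1.6
eef_pos: [0.3904, -0.0442, 0.1819]
eef_rot: [0.002, 0.608, 0.794, 0.001]
wrist_force: [0.4, 0.7, 0.4]
gripper_width: 0.0487
```

```bash
python3 -c "
from h import *
st();rows([.531,-.337,.10],tool(-11,0),9)"
```

```text
t 1.6 p [ 0.3904 -0.0442  0.1819] y-yaw 15.14 pitch 0.22 roll(x.z) -0.13 F [0.4 0.7 0.4] M [-0.02  0.02 -0.01] w 0.0487
([-35.5, 6.5, 9.2], [0.0, 0.0, 2.9])
([-35.1, 8.3, 9.2], [0.0, 0.0, 2.9])
([-34.6, 10.1, 9.2], [0.0, 0.0, 2.9])
([-34.1, 11.9, 9.2], [0.0, 0.0, 2.9])
([-33.4, 13.6, 9.2], [0.0, 0.0, 2.9])
([-32.7, 15.3, 9.2], [0.0, 0.0, 2.9])
([-31.9, 16.9, 9.1], [0.0, 0.0, 2.9])
([-31.0, 18.5, 9.1], [0.0, 0.0, 2.9])
([-30.0, 20.0, 9.1], [0.0, 0.0, 2.9])
```

Request:
jog_arm(targets=[{"grip":120,"travel":[-36,7,9],"rotation":[0,0,3]},{"grip":120,"travel":[-35,8,9],"rotation":[0,0,3]},{"grip":120,"travel":[-35,10,9],"rotation":[0,0,3]},{"grip":120,"travel":[-34,12,9],"rotation":[0,0,3]},{"grip":120,"travel":[-33,14,9],"rotation":[0,0,3]},{"grip":120,"travel":[-33,15,9],"rotation":[0,0,3]},{"grip":120,"travel":[-32,17,9],"rotation":[0,0,3]},{"grip":120,"travel":[-31,19,9],"rotation":[0,0,3]},{"grip":120,"travel":[-30,20,9],"rotation":[0,0,3]},{"grip":120,"travel":[0,0,0],"rotation":[0,0,0]}])

```text
time_s: 2.85
eef_pos: [0.529, -0.3542, 0.0959]
eef_rot: [0.0, 0.784, 0.621, 0.001]
wrist_force: [0.1, 0.7, -0.1]
gripper_width: 0.0486
```

```bash
python3 -c "
from h import *
from station import ctrl
st();
o,p,r=cur()
for n in('side','top'):
    im=ctrl.snapshot(n)['image'];cv2.imwrite('pics/'+n+'1.png',im)
    c=proj(n,p).astype(int);print(n,proj(n,p),[proj(n,p+r.apply([sx*.01,sy*.0243,0])).round(1).tolist() for sx in(-1,1) for sy in(-1,1)]);k=8;x,y=c[0]-45,c[1]-35
    cv2.imwrite('pics/'+n+'1c.png',cv2.resize(im[y:y+70,x:x+90],None,fx=k,fy=k,interpolation=cv2.INTER_CUBIC));print(x,y)
"
```

```text
t 2.85 p [ 0.529  -0.3542  0.0959] y-yaw -13.22 pitch 0.08 roll(x.z) 0.07 F [ 0.1  0.7 -0.1] M [-0.03  0.13 -0.  ] w 0.0486
side [333.70659748 279.26786236] [[323.9, 282.1], [343.2, 283.2], [324.4, 275.4], [343.4, 276.5]]
288 244
top [412.23673536 213.47667001] [[412.9, 221.6], [417.5, 207.6], [406.9, 219.4], [411.6, 205.4]]
367 178
```

View pics/side1c.png

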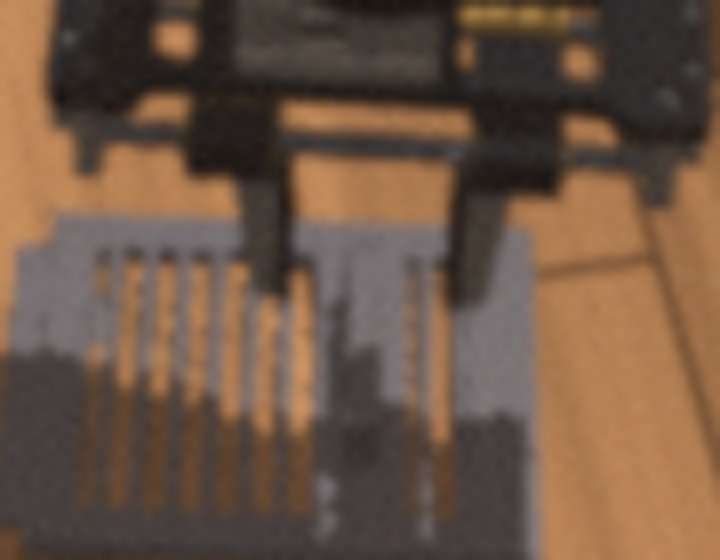

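View pics/top1c.png

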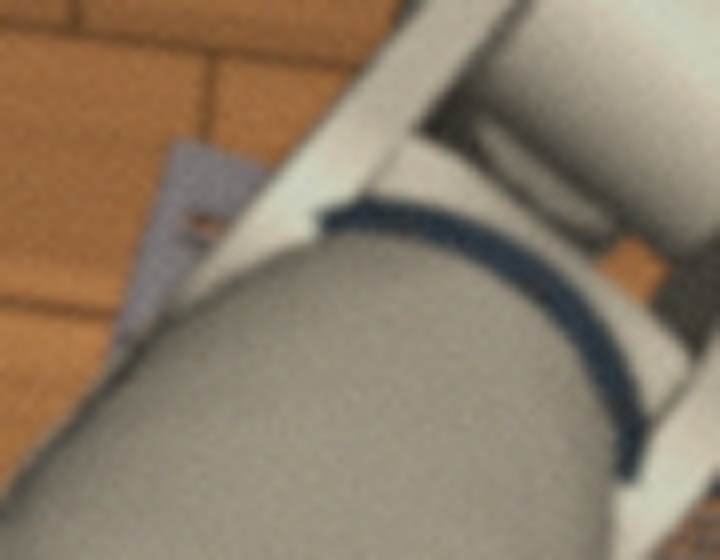

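The side view shows the fingers straddling the blade, with tips at crop (290,295) and (450,305). They sit about 1.5 px higher than projected, so the side camera reads roughly 4 mm high in y and the top camera is nearer the truth. The top view is blocked by the arm.

```bash
python3 -c "
from h import *
st();rows([.532,-.338,.03],tool(-11,0),3)"
```

```text
t 2.95 p [ 0.5282 -0.3521  0.0964] y-yaw -13.12 pitch 0.03 roll(x.z) 0.11 F [-1.1 -0.2 -0.7] M [-0.12  0.08  0.04] w 0.0486
([4.8, 0.2, 22.2], [0.0, -0.0, -0.7])
([4.8, 0.2, 22.2], [0.0, -0.0, -0.7])
([4.9, 0.3, 22.1], [0.0, -0.0, -0.7])
```

Request:
jog_arm(targets=[{"grip":120,"travel":[5,1,22],"rotation":[0,0,-1]},{"grip":120,"travel":[5,1,22],"rotation":[0,0,-1]},{"grip":120,"travel":[4,1,22],"rotation":[0,0,0]},{"grip":120,"travel":[0,0,8],"rotation":[0,0,0]},{"grip":120,"travel":[0,0,5],"rotation":[0,0,0]}])

```text
time_s: 3.58
eef_pos: [0.5333, -0.3341, 0.0183]
eef_rot: [-0.0, 0.77, 0.638, 0.001]
wrist_force: [-0.3, 0.3, -0.5]
gripper_width: 0.0486
```

```bash
python3 -c "
from h import *
st();rows([.532,-.338,.013],tool(-11,0),1)"
```

```text
t 3.58 p [ 0.5333 -0.3341  0.0183] y-yaw -10.73 pitch 0.07 roll(x.z) 0.12 F [-0.3  0.3 -0.5] M [-0.09  0.1   0.04] w 0.0486
([-4.1, -0.6, 5.3], [0.1, -0.1, 0.3])
```

Request:
jog_arm(targets=[{"grip":120,"travel":[-3,0,4],"rotation":[0,0,0]},{"grip":255,"travel":[0,0,0],"rotation":[0,0,0]},{"grip":255,"travel":[0,0,0],"rotation":[0,0,0]},{"grip":255,"travel":[0,0,0],"rotation":[0,0,0]},{"grip":255,"travel":[0,0,0],"rotation":[0,0,0]}])

```text
time_s: 4.2
eef_pos: [0.5334, -0.338, 0.0161]
eef_rot: [0.001, 0.77, 0.638, 0.002]
wrist_force: [0.7, 0.0, -0.3]
gripper_width: 0.012
```

```bash
python3 -c "
from h import *
from station import ctrl
st();im=ctrl.snapshot('side')['image'];cv2.imwrite('pics/side2.png',im)
cv2.imwrite('pics/side2c.png',cv2.resize(im[225:325,270:380],None,fx=6,fy=6,interpolation=cv2.INTER_CUBIC))"
```

```text
t 4.2 p [ 0.5334 -0.338   0.0161] y-yaw -10.74 pitch 0.21 roll(x.z) 0.06 F [ 0.7  0.  -0.3] M [-0.11  0.12  0.05] w 0.012
```

View pics/side2c.png

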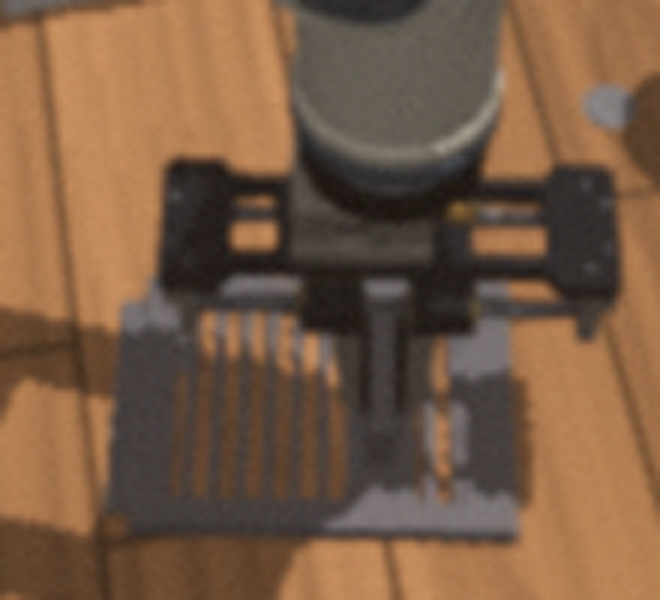

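```bash
cat >> h.py <<'E'
M=np.array([.5127,.035,0]);YAW=6.3;ZT=.016;YO=0.0005   # frame middle, yaw, TCP height above underside, TCP y in cover
LIP=np.array([-.122,-YO,.00175-ZT]);REAR=np.array([.06,-YO,-ZT])
U=R.from_euler('z',YAW,degrees=True)
def tcp_for_lip(x,y,z,pitch):
    C=U*R.from_euler('y',-pitch,degrees=True)
    return M+U.apply([x,y,z])-C.apply(LIP), tool(YAW,pitch)
def where():
    o,p,r=cur();Mx=np.array([[0,1,0],[1,0,0],[0,0,-1.]]);C=r*R.from_matrix(Mx)
    f=lambda v:(U.inv().apply(p+C.apply(v)-M)*1e3).round(1)
    st();print('lip',f(LIP),'rear',f(REAR),'(frame mm)', 'yaw err',np.degrees((U.inv()*C).as_euler('ZYX')).round(2) if 1 else 0)
E
python3 -c "
from h import *
where()
p,r=tcp_for_lip(-.078,0,.140,11);print(p,proj('side',p))
o,p0,r0=cur();q=p0+[0,0,.19];rows(q,r0,4,p0,r0);print();rows(p,r,10,q,r0)"
```

```text
t 4.25 p [ 0.5334 -0.3381  0.0161] y-yaw -10.74 pitch 0.21 roll(x.z) 0.06 F [-0.3 -0.3  1.5] M [-0.1   0.26  0.02] w 0.0116
lip [-137.1 -337.8    1.4] rear [ 3.690e+01 -3.911e+02  3.000e-01] (frame mm) yaw err [-17.04  -0.21   0.06]
[0.55144886 0.03978095 0.17726688] [317.56235843 156.82120433]
([0.0, 0.2, -47.5], [0.0, 0.0, 0.0])
([0.0, 0.2, -47.5], [0.0, 0.0, 0.0])
([0.0, 0.2, -47.5], [0.0, 0.0, 0.0])
([0.0, 0.2, -47.5], [0.0, 0.0, 0.0])

([37.5, -5.3, 2.9], [-1.1, 0.2, -1.7])
([37.6, -4.2, 2.9], [-1.1, 0.2, -1.7])
([37.7, -3.2, 3.0], [-1.1, 0.2, -1.7])
([37.8, -2.1, 3.0], [-1.1, 0.2, -1.7])
([37.8, -1.0, 3.1], [-1.1, 0.2, -1.7])
([37.8, 0.0, 3.2], [-1.1, 0.2, -1.7])
([37.8, 1.1, 3.3], [-1.1, 0.2, -1.7])
([37.7, 2.1, 3.4], [-1.1, 0.2, -1.7])
([37.6, 3.2, 3.6], [-1.1, 0.2, -1.7])
([37.5, 4.2, 3.8], [-1.1, 0.2, -1.7])
```

Request:
jog_arm(targets=[{"grip":255,"travel":[0,0,-20],"rotation":[0,0,0]},{"grip":255,"travel":[0,0,-45],"rotation":[0,0,0]},{"grip":255,"travel":[0,0,-50],"rotation":[0,0,0]},{"grip":255,"travel":[0,0,-50],"rotation":[0,0,0]},{"grip":255,"travel":[0,0,-35],"rotation":[0,0,0]}])

```text
time_s: 4.88
eef_pos: [0.5308, -0.3369, 0.2236]
eef_rot: [-0.001, 0.77, 0.638, 0.001]
wrist_force: [1.0, -0.5, -2.3]
gripper_width: 0.0116
```

```bash
python3 -c "
from h import *
where()
p,r=tcp_for_lip(-.078,0,.150,11);rows(p,r,11)"
```

```text
t 4.88 p [ 0.5308 -0.3369  0.2236] y-yaw -10.74 pitch -0.04 roll(x.z) 0.17 F [ 1.  -0.5 -2.3] M [-0.1  -0.01  0.07] w 0.0116
lip [-139.6 -336.3  209.4] rear [  34.4 -389.6  207.5] (frame mm) yaw err [-17.04   0.04   0.17]
([34.0, -4.5, 3.4], [-1.0, 0.1, -1.5])
([34.1, -3.7, 3.4], [-1.0, 0.1, -1.5])
([34.2, -2.8, 3.4], [-1.0, 0.1, -1.5])
([34.2, -2.0, 3.5], [-1.0, 0.1, -1.5])
([34.3, -1.1, 3.5], [-1.0, 0.1, -1.5])
([34.3, -0.2, 3.6], [-1.0, 0.1, -1.5])
([34.2, 0.6, 3.7], [-1.0, 0.1, -1.5])
([34.2, 1.5, 3.8], [-1.0, 0.1, -1.5])
([34.1, 2.3, 3.9], [-1.0, 0.1, -1.5])
([34.1, 3.2, 4.0], [-1.0, 0.1, -1.5])
([34.0, 4.0, 4.2], [-1.0, 0.1, -1.5])
```

Request:
jog_arm(targets=[{"grip":255,"travel":[34,-4,3],"rotation":[-1,0,-1.5]},{"grip":255,"travel":[34,-4,3],"rotation":[-1,0,-1.5]},{"grip":255,"travel":[34,-3,3],"rotation":[-1,0,-1.5]},{"grip":255,"travel":[34,-2,3],"rotation":[-1,0,-1.5]},{"grip":255,"travel":[34,-1,3],"rotation":[-1,0,-1.5]},{"grip":255,"travel":[34,0,4],"rotation":[-1,0,-1.5]},{"grip":255,"travel":[34,1,4],"rotation":[-1,0,-1.5]},{"grip":255,"travel":[34,1,4],"rotation":[-1,0,-1.5]},{"grip":255,"travel":[34,2,4],"rotation":[-1,0,-1.5]},{"grip":255,"travel":[34,3,4],"rotation":[-1,0,-1.5]},{"grip":255,"travel":[30,4,4],"rotation":[-1,0,-1.5]},{"grip":255,"travel":[0,0,0],"rotation":[0,0,0]}])

```text
time_s: 6.38
eef_pos: [0.5534, 0.0437, 0.2016]
eef_rot: [0.084, 0.663, 0.741, 0.068]
wrist_force: [0.3, -0.3, -1.4]
gripper_width: 0.0117
```

```bash
python3 -c "
from h import *
from station import ctrl
where()
p,r=tcp_for_lip(-.078,0,.140,11);rows(p,r,1)
im=ctrl.snapshot('side')['image'];cv2.imwrite('pics/side3.png',im)
cv2.imwrite('pics/side3c.png',cv2.resize(im[115:225,245:375],None,fx=6,fy=6,interpolation=cv2.INTER_CUBIC))"
```

```text
t 6.38 p [0.5534 0.0437 0.2016] y-yaw 6.51 pitch 12.22 roll(x.z) -1.94 F [ 0.3 -0.3 -1.4] M [-0.11  0.24 -0.04] w 0.0117
lip [-74.8   2.7 161.9] rear [103.4   3.3 198.7] (frame mm) yaw err [  0.21 -12.22  -1.98]
([-2.8, -7.5, 23.4], [1.2, 1.9, 0.2])
```

View pics/side3c.png

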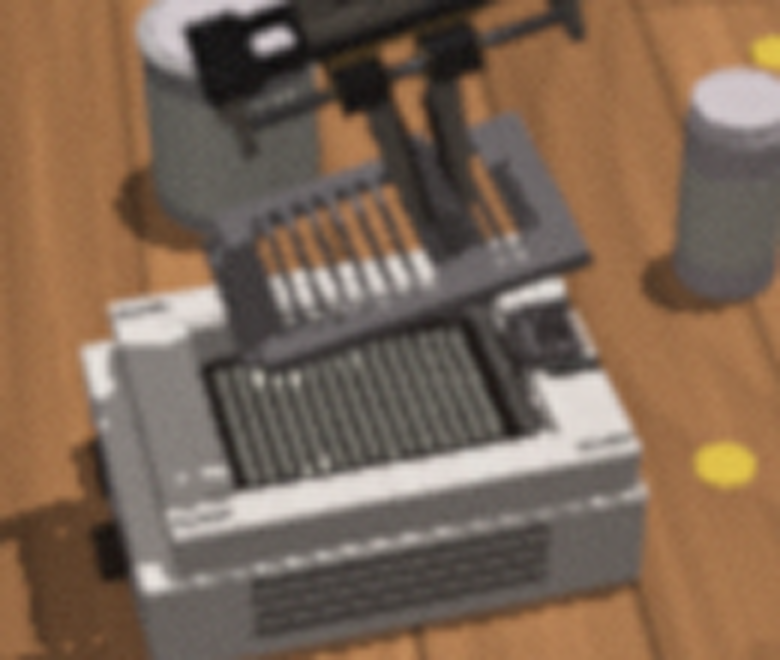

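The side view shows the cover, rear up, above the opening. It has about 2° of roll and sits about 3 mm to +y, so I'm correcting both while descending.

Request:
jog_arm(targets=[{"grip":255,"travel":[-2,-4,10],"rotation":[0.6,1,0.1]},{"grip":255,"travel":[-1,-3,10],"rotation":[0.6,1,0.1]},{"grip":255,"travel":[0,0,0],"rotation":[0,0,0]}])

```text
time_s: 6.8
eef_pos: [0.5511, 0.0366, 0.1802]
eef_rot: [0.063, 0.665, 0.74, 0.072]
wrist_force: [-0.6, -0.5, -2.5]
gripper_width: 0.0119
```

```bash
python3 -c "
from h import *
from station import ctrl
where()
p,r=tcp_for_lip(-.078,0,.130,11);rows(p,r,1)
im=ctrl.snapshot('side')['image'];cv2.imwrite('pics/side4.png',im)
cv2.imwrite('pics/side4c.png',cv2.resize(im[135:215,255:345],None,fx=8,fy=7,interpolation=cv2.INTER_CUBIC))
cv2.imwrite('pics/top4.png',ctrl.snapshot('top')['image'])"
```

```text
t 6.8 p [0.5511 0.0366 0.1802] y-yaw 6.09 pitch 10.95 roll(x.z) 0.18 F [-0.6 -0.5 -2.5] M [-0.05  0.21 -0.01] w 0.0119
lip [-78.7  -2.6 143. ] rear [100.3  -3.3 175.9] (frame mm) yaw err [ -0.21 -10.95   0.18]
([3.1, -1.8, 12.8], [-0.0, -0.1, -0.2])
```

View pics/side4c.png

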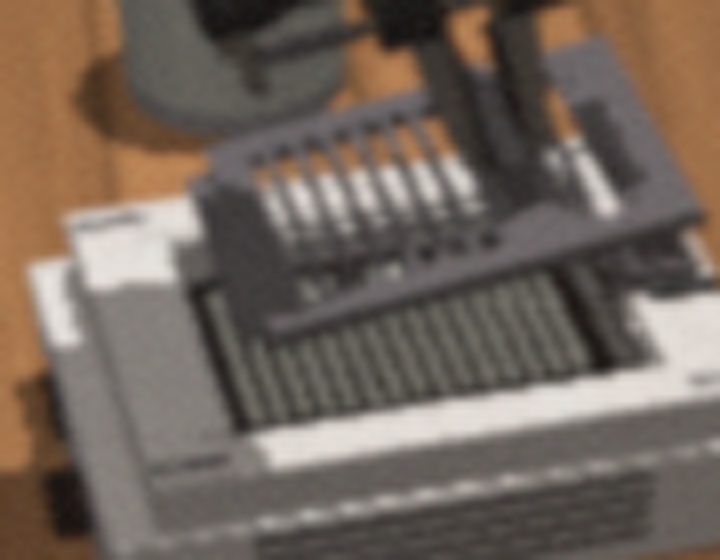

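View pics/top4.png

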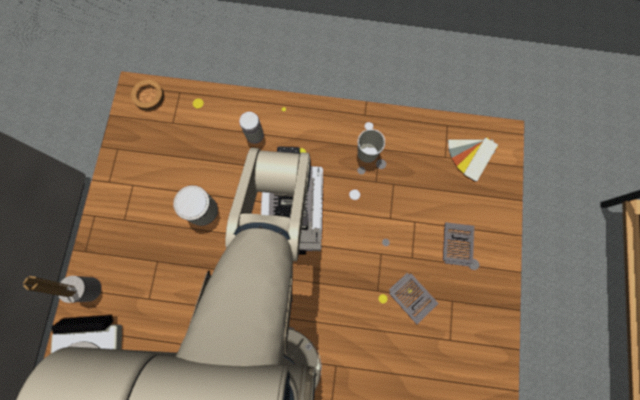

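```bash
python3 -c "
from h import *
np.set_printoptions(precision=1,suppress=True)
im=cv2.imread('pics/side4.png')
for nm,v in(('fl',(-.123,.094,.1)),('fr',(-.123,-.094,.1)),('rr',(.123,-.094,.1)),('rl',(.123,.094,.1))):print('frame',nm,proj('side',M+U.apply(v)))
print('per mm y', proj('side',M+[0,.001,.1])-proj('side',M+[0,0,.1]))
o,p,r=cur();C=r*R.from_matrix(np.array([[0,1,0],[1,0,0],[0,0,-1.]]))
def P(x,y,z):return proj('side',p+C.apply([x,y-YO,z-ZT]))
for nm,v in(('FR top',(-.11,-.065,.009)),('FR bot',(-.11,-.065,0)),('RR top',(.06,-.065,.009)),('RR bot',(.06,-.065,0)),('RL top',(.06,.065,.009)),('FL top',(-.11,.065,.009)),('lipR',(-.122,-.055,.0)),('lipL',(-.122,.055,.0))):
  q=P(*v);print(nm,q,'crop',(q[0]+.5-255)*8,(q[1]+.5-135)*7)
a,b=P(-.11,-.065,0),P(.06,-.065,0);e=edge(im,a,b,half=3);print('near bottom',a,b,e)
a,b=P(.06,.065,.009),P(.06,-.065,.009);e=edge(im,a,b,half=3);print('rear top',a,b,e)
"
```

```text
frame fl [262.9 166.2]
frame fr [273.8 205.3]
frame rr [351.7 190.2]
frame rl [333.8 153.9]
per mm y [-0.  -0.2]
FR top [289.  183.1] crop 275.6602112052519 340.5070510371952
FR bot [289.7 185.2] crop 281.3558040648604 355.0550812892724
RR top [343.  165.2] crop 707.8265338316342 214.74127713262956
RR bot [343.4 167.3] crop 711.0956826964944 229.8695500797089
RL top [330.5 140. ] crop 607.9537099519143 38.68883827273777
FL top [280.2 156.5] crop 205.4156388045576 154.33109044130092
lipR [285.1 184.3] crop 245.16061452540816 348.592858250757
lipL [277.9 161.7] crop 187.49394835863222 190.46384725253876
near bottom [289.7 185.2] [343.4 167.3] (array([289.6, 185.1]), array([342.5, 164.9]), np.float32(0.29248524), np.float64(12.353935992953495))
rear top [330.5 140. ] [343.  165.2] (array([332.6, 139.2]), array([343.1, 165.1]), np.float32(0.5506677), np.float64(-4.270178079919447))
```

```bash
python3 -c "
from h import *
im=cv2.imread('pics/side4.png')
def crop(x,y,w,h,k,n):
    c=im[y:y+h,x:x+w].astype(float);c=np.clip((c-20)*1.5,0,255).astype(np.uint8)
    cv2.imwrite('pics/'+n,cv2.resize(c,None,fx=k,fy=k,interpolation=cv2.INTER_CUBIC))
crop(278,150,70,45,11,'s4a.png')
crop(255,160,45,35,16,'s4b.png')
"
```

```text
(no output)
```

View pics/s4a.png

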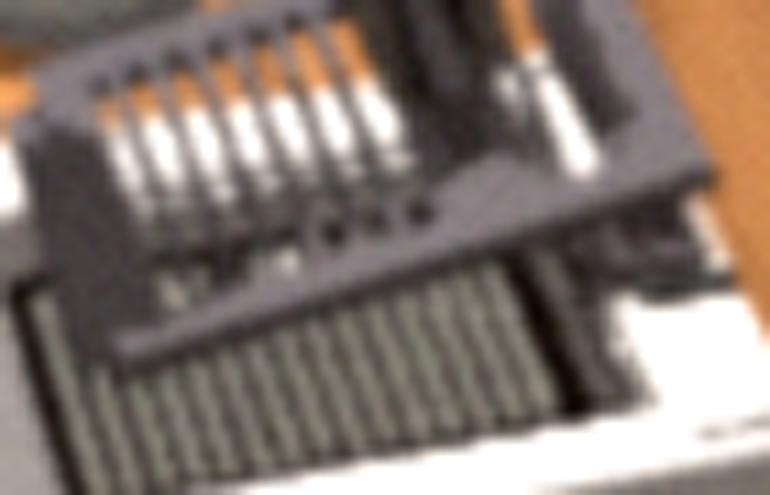

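View pics/s4b.png

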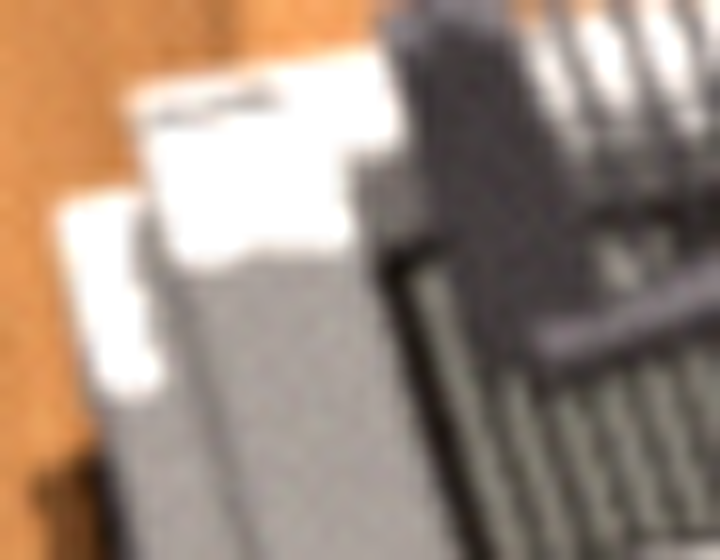

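Request:
jog_arm(targets=[{"grip":255,"travel":[3,-3,16],"rotation":[0,0,-0.2]},{"grip":255,"travel":[0,-3,16],"rotation":[0,0,0]},{"grip":255,"travel":[0,0,0],"rotation":[0,0,0]}])

```text
time_s: 7.28
eef_pos: [0.5514, 0.0402, 0.1463]
eef_rot: [0.064, 0.664, 0.742, 0.072]
wrist_force: [0.2, 0.9, -1.4]
gripper_width: 0.0119
```

```bash
python3 -c "
from h import *
from station import ctrl
where()
im=ctrl.snapshot('side')['image'];cv2.imwrite('pics/side5.png',im)
def crop(x,y,w,h,k,n):
    c=im[y:y+h,x:x+w].astype(float);c=np.clip((c-20)*1.5,0,255).astype(np.uint8)
    cv2.imwrite('pics/'+n,cv2.resize(c,None,fx=k,fy=k,interpolation=cv2.INTER_CUBIC))
crop(258,145,92,65,8,'s5a.png')
np.set_printoptions(precision=1,suppress=True)
o,p,r=cur();C=r*R.from_matrix(np.array([[0,1,0],[1,0,0],[0,0,-1.]]))
def P(x,y,z):return proj('side',p+C.apply([x,y-YO,z-ZT]))
for nm,v in(('FR top',(-.11,-.065,.009)),('FR bot',(-.11,-.065,0)),('RR top',(.06,-.065,.009)),('RR bot',(.06,-.065,0)),('RL top',(.06,.065,.009)),('FL top',(-.11,.065,.009)),('lipR',(-.122,-.055,.0)),('lipL',(-.122,.055,.0))):
  q=P(*v);print(nm,q,'crop',(q[0]+.5-258)*8,(q[1]+.5-145)*8)
for nm,v in(('o fl',(-.086,.067,.1)),('o fr',(-.086,-.067,.1)),('o rr',(.086,-.067,.1)),('o rl',(.086,.067,.1))):
  q=proj('side',M+U.apply(v));print('open',nm,'crop',(q[0]+.5-258)*8,(q[1]+.5-145)*8)
"
```

```text
t 7.28 p [0.5514 0.0402 0.1463] y-yaw 6.32 pitch 11.04 roll(x.z) 0.1 F [ 0.2  0.9 -1.4] M [-0.08  0.22 -0.  ] w 0.0119
lip [-78.    0.4 108.9] rear [101.    0.5 142. ] (frame mm) yaw err [  0.02 -11.04   0.1 ]
FR top [289.6 190.8] crop 256.729258818787 370.31005282107685
FR bot [290.3 192.8] crop 262.29765929651103 386.2401900076627
RR top [342.4 173. ] crop 678.9899143145444 227.91665277626817
RR bot [342.8 175.1] crop 682.2378979138775 244.48986251966994
RL top [330.1 147.9] crop 580.4489095396948 26.927750612821455
FL top [280.8 164.3] crop 186.5215702720334 158.03639259255897
lipR [285.9 191.9] crop 226.8021486237394 378.83243098201365
lipL [278.6 169.3] crop 169.0964714491206 198.58884915383237
open o fl crop 143.7263903965113 199.24731368715265
open o fr crop 212.1015539044297 419.3337298247877
open o rr crop 641.7726177498243 337.3830753554312
open o rl crop 545.5877376983267 128.45593121817365
```

View pics/s5a.png

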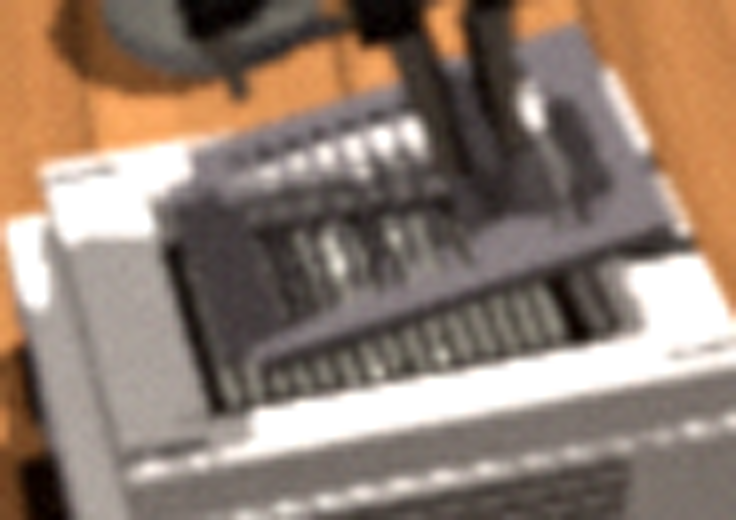

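Request:
jog_arm(targets=[{"grip":255,"travel":[1.5,-0.8,4],"rotation":[0,0,0]},{"grip":255,"travel":[0,-0.8,4],"rotation":[0,0,0]},{"grip":255,"travel":[0,0,0],"rotation":[0,0,0]}])

```text
time_s: 7.7
eef_pos: [0.5523, 0.0422, 0.1391]
eef_rot: [0.064, 0.664, 0.742, 0.073]
wrist_force: [-0.5, -0.1, -1.6]
gripper_width: 0.011
```

```bash
python3 -c "
from h import *
where()"
```

```text
t 7.7 p [0.5523 0.0422 0.1391] y-yaw 6.35 pitch 11.18 roll(x.z) 0.09 F [-0.5 -0.1 -1.6] M [-0.12  0.19  0.05] w 0.011
lip [-76.8   2.3 101.5] rear [102.1   2.4 135. ] (frame mm) yaw err [  0.05 -11.18   0.09]
```

Request:
jog_arm(targets=[{"grip":255,"travel":[0,-0.8,4],"rotation":[0,0,0]},{"grip":255,"travel":[0,-0.8,4],"rotation":[0,0,0]}])

```text
time_s: 7.95
eef_pos: [0.5529, 0.0422, 0.1313]
eef_rot: [0.065, 0.664, 0.742, 0.074]
wrist_force: [0.0, -1.1, 2.5]
gripper_width: 0.0118
```

```bash
python3 -c "
from h import *
where()"
```

```text
t 7.95 p [0.5529 0.0422 0.1313] y-yaw 6.36 pitch 11.28 roll(x.z) 0.08 F [ 0.  -1.1  2.5] M [-0.13  0.37  0.04] w 0.0118
lip [-76.1   2.2  93.5] rear [102.8   2.3 127.3] (frame mm) yaw err [  0.06 -11.28   0.08]
```

Request:
jog_arm(targets=[{"grip":255,"travel":[-1.5,0,0],"rotation":[0,0,0]},{"grip":255,"travel":[0,0,0],"rotation":[0,0,0]}])

```text
time_s: 8.2
eef_pos: [0.553, 0.0406, 0.131]
eef_rot: [0.065, 0.664, 0.742, 0.074]
wrist_force: [-0.1, 0.6, -1.5]
gripper_width: 0.0117
```

```bash
python3 -c "
from h import *
from station import ctrl
where()
im=ctrl.snapshot('side')['image'];cv2.imwrite('pics/side6.png',im)
def crop(x,y,w,h,k,n):
    c=im[y:y+h,x:x+w].astype(float);c=np.clip((c-20)*1.5,0,255).astype(np.uint8)
    cv2.imwrite('pics/'+n,cv2.resize(c,None,fx=k,fy=k,interpolation=cv2.INTER_CUBIC))
crop(258,145,92,65,8,'s6a.png')"
```

```text
t 8.2 p [0.553  0.0406 0.131 ] y-yaw 6.35 pitch 11.25 roll(x.z) 0.08 F [-0.1  0.6 -1.5] M [-0.1   0.14 -0.04] w 0.0117
lip [-76.2   0.6  93.2] rear [102.6   0.7 127. ] (frame mm) yaw err [  0.05 -11.25   0.09]
```

View pics/s6a.png

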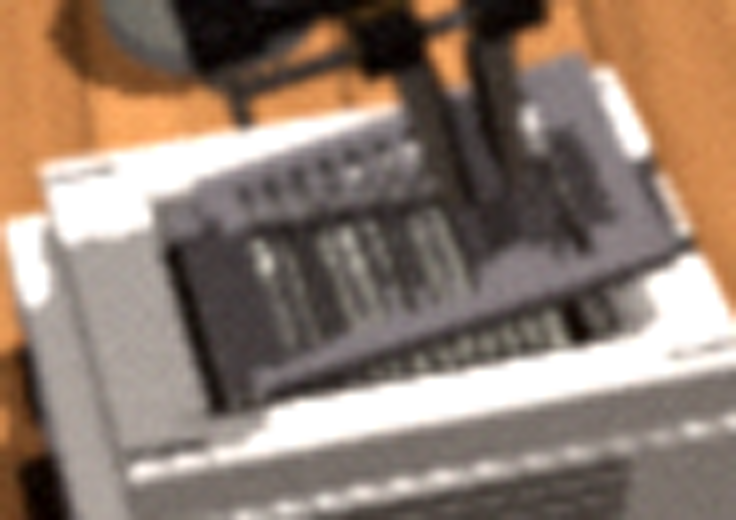

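The front edge is now inside the opening just behind the rim, with the lip at crop (180–215, 250–410). Moving 1.5 mm to -y cleared the light side contact, so I'm going down the last 3 mm.

Request:
jog_arm(targets=[{"grip":255,"travel":[0,-0.8,4],"rotation":[0,0,0]},{"grip":255,"travel":[0,0,0],"rotation":[0,0,0]}])

```text
time_s: 8.5
eef_pos: [0.5528, 0.0406, 0.1266]
eef_rot: [0.065, 0.664, 0.742, 0.073]
wrist_force: [-1.2, 0.0, -2.3]
gripper_width: 0.0116
```

```bash
python3 -c "
from h import *
where()"
```

```text
t 8.5 p [0.5528 0.0406 0.1266] y-yaw 6.34 pitch 11.24 roll(x.z) 0.09 F [-1.2  0.  -2.3] M [-0.12  0.19 -0.02] w 0.0116
lip [-76.4   0.6  88.8] rear [102.4   0.7 122.6] (frame mm) yaw err [  0.04 -11.24   0.09]
```

Request:
jog_arm(targets=[{"grip":255,"travel":[0,-4,-0.8],"rotation":[0,0,0]},{"grip":255,"travel":[0,-4,-0.8],"rotation":[0,0,0]},{"grip":255,"travel":[0,-4,-0.8],"rotation":[0,0,0]}])

```text
time_s: 8.88
eef_pos: [0.5399, 0.0392, 0.1265]
eef_rot: [0.065, 0.664, 0.742, 0.073]
wrist_force: [-0.7, -0.8, -1.5]
gripper_width: 0.0118
```

```bash
python3 -c "
from h import *
where()"
```

```text
t 8.88 p [0.5399 0.0392 0.1265] y-yaw 6.35 pitch 11.23 roll(x.z) 0.09 F [-0.7 -0.8 -1.5] M [-0.05  0.14  0.01] w 0.0118
lip [-89.4   0.6  88.8] rear [ 89.4   0.8 122.5] (frame mm) yaw err [  0.05 -11.23   0.09]
```

Request:
jog_arm(targets=[{"grip":255,"travel":[0,-2,-0.4],"rotation":[0,0,0]},{"grip":255,"travel":[0,-2,-0.4],"rotation":[0,0,0]}])

```text
time_s: 9.12
eef_pos: [0.5353, 0.0387, 0.1266]
eef_rot: [0.065, 0.664, 0.742, 0.073]
wrist_force: [0.5, -0.3, -2.1]
gripper_width: 0.0115
```

```bash
python3 -c "
from h import *
where()"
```

```text
t 9.12 p [0.5353 0.0387 0.1266] y-yaw 6.34 pitch 11.24 roll(x.z) 0.09 F [ 0.5 -0.3 -2.1] M [-0.12  0.25  0.06] w 0.0115
lip [-94.    0.6  88.9] rear [ 84.8   0.8 122.6] (frame mm) yaw err [  0.04 -11.24   0.09]
```

Small steps toward the rim.

Request:
jog_arm(targets=[{"grip":255,"travel":[0,-1,-0.2],"rotation":[0,0,0]}])

```text
time_s: 9.25
eef_pos: [0.5342, 0.0386, 0.1267]
eef_rot: [0.065, 0.664, 0.742, 0.074]
wrist_force: [-0.2, 0.1, -1.9]
gripper_width: 0.0116
```

Request:
jog_arm(targets=[{"grip":255,"travel":[0,-1,-0.2],"rotation":[0,0,0]}])

```text
time_s: 9.38
eef_pos: [0.5332, 0.0384, 0.1268]
eef_rot: [0.065, 0.664, 0.742, 0.074]
wrist_force: [0.4, -0.3, -2.1]
gripper_width: 0.0118
```

Request:
jog_arm(targets=[{"grip":255,"travel":[0,-1,-0.2],"rotation":[0,0,0]}])

```text
time_s: 9.5
eef_pos: [0.5329, 0.0383, 0.1271]
eef_rot: [0.065, 0.664, 0.742, 0.074]
wrist_force: [3.0, -0.3, -2.5]
gripper_width: 0.0121
```

The front edge met the rim at the predicted place (3 N), with the lip about 10 mm in the slot and the rear at 122 mm. Now I swing it down around the front edge.

```bash
cat >> h.py <<'E'
def hook(th,gap=.7,zl=None,y=.0006):
    t=np.radians(th); x=-86+gap-(12*np.cos(t)-9*np.sin(t))
    if zl is None: zl=92.75-(th/11.2)*3.5
    return tcp_for_lip(x/1e3,y,zl/1e3,th)
def path(ths,**k):
    _,p0,r0=cur()
    for t in ths:
        p1,r1=hook(t,**k);print(t,'z',p1[2].round(4));rows(p1,r1,1,p0,r0);p0,r0=p1,r1
E
python3 -c "
from h import *
where();path([10.3,9.3,8.3,7.3,6.5])"
```

```text
t 9.5 p [0.5329 0.0383 0.1271] y-yaw 6.34 pitch 11.34 roll(x.z) 0.08 F [ 3.  -0.3 -2.5] M [-0.13 -0.4  -0.07] w 0.0121
lip [-96.4   0.5  89.1] rear [ 82.4   0.7 123.2] (frame mm) yaw err [  0.04 -11.34   0.08]
10.3 z 0.1254
([0.0, 1.2, 2.0], [1.0, -0.1, 0.0])
9.3 z 0.1236
([-0.0, 0.1, 1.8], [1.0, -0.0, 0.0])
8.3 z 0.1219
([0.0, 0.1, 1.8], [1.0, 0.0, -0.0])
7.3 z 0.1201
([0.0, 0.1, 1.8], [1.0, -0.0, -0.0])
6.5 z 0.1187
([-0.0, 0.1, 1.4], [0.8, 0.0, -0.0])
```

Request:
jog_arm(targets=[{"grip":255,"travel":[0,1.2,2],"rotation":[1,0,0]},{"grip":255,"travel":[0,0,1.8],"rotation":[1,0,0]},{"grip":255,"travel":[0,0,1.8],"rotation":[1,0,0]}])

```text
time_s: 9.88
eef_pos: [0.5348, 0.0386, 0.1215]
eef_rot: [0.047, 0.665, 0.743, 0.053]
wrist_force: [0.2, 0.4, -1.3]
gripper_width: 0.012
```

```bash
python3 -c "
from h import *
where();path([8,7,6.3])"
```

```text
t 9.88 p [0.5348 0.0386 0.1215] y-yaw 6.34 pitch 8.11 roll(x.z) 0.08 F [ 0.2  0.4 -1.3] M [-0.06  0.18 -0.05] w 0.012
lip [-96.4   0.6  90.2] rear [ 84.    0.7 114.1] (frame mm) yaw err [ 0.04 -8.11  0.08]
8 z 0.1213
([-0.0, 0.5, 0.2], [0.1, -0.1, 0.0])
7 z 0.1196
([-0.0, 0.1, 1.8], [1.0, -0.0, 0.0])
6.3 z 0.1183
([-0.0, 0.1, 1.3], [0.7, 0.0, 0.0])
```

Request:
jog_arm(targets=[{"grip":255,"travel":[0,0.5,2],"rotation":[1,0,0]},{"grip":255,"travel":[0,0.1,1.5],"rotation":[0.8,0,0]}])

```text
time_s: 10.12
eef_pos: [0.5357, 0.0387, 0.1176]
eef_rot: [0.035, 0.666, 0.744, 0.04]
wrist_force: [-2.1, -0.9, 2.2]
gripper_width: 0.0116
```

```bash
python3 -c "
from h import *
where();path([5.5,5,4.5,4,3.5])"
```

```text
t 10.12 p [0.5357 0.0387 0.1176] y-yaw 6.35 pitch 6.11 roll(x.z) 0.09 F [-2.1 -0.9  2.2] M [-0.15  0.32 -0.06] w 0.0116
lip [-96.5   0.6  90.4] rear [ 84.7   0.8 108.1] (frame mm) yaw err [ 0.05 -6.11  0.09]
5.5 z 0.1169
([-0.1, 0.3, 0.7], [0.6, -0.1, 0.1])
5 z 0.116
([-0.0, 0.0, 0.9], [0.5, -0.0, 0.0])
4.5 z 0.1151
([-0.0, 0.0, 0.9], [0.5, -0.0, -0.0])
4 z 0.1142
([0.0, 0.0, 0.9], [0.5, -0.0, 0.0])
3.5 z 0.1133
([-0.0, 0.0, 0.9], [0.5, 0.0, 0.0])
```

Request:
jog_arm(targets=[{"grip":255,"travel":[0,0,0.8],"rotation":[0.5,0,0]},{"grip":255,"travel":[0,0,0.8],"rotation":[0.5,0,0]}])

```text
time_s: 10.38
eef_pos: [0.5355, 0.0387, 0.1159]
eef_rot: [0.028, 0.666, 0.745, 0.033]
wrist_force: [-3.0, -1.1, 1.8]
gripper_width: 0.0116
```

```bash
python3 -c "
from h import *
where()"
```

```text
t 10.38 p [0.5355 0.0387 0.1159] y-yaw 6.35 pitch 4.98 roll(x.z) 0.09 F [-3.  -1.1  1.8] M [-0.12  0.34 -0.07] w 0.0116
lip [-97.2   0.6  91.1] rear [ 84.3   0.8 105.1] (frame mm) yaw err [ 0.05 -4.98  0.09]
```

Request:
jog_arm(targets=[{"grip":255,"travel":[0,0,0.9],"rotation":[0.5,0,0]},{"grip":255,"travel":[0,0,0.9],"rotation":[0.5,0,0]}])

```text
time_s: 10.62
eef_pos: [0.5357, 0.0387, 0.1143]
eef_rot: [0.022, 0.666, 0.745, 0.026]
wrist_force: [-4.0, 0.1, 6.1]
gripper_width: 0.0113
```

```bash
python3 -c "
from h import *
where();path([3.5,3,2.5])"
```

```text
t 10.62 p [0.5357 0.0387 0.1143] y-yaw 6.35 pitch 3.93 roll(x.z) 0.09 F [-4.   0.1  6.1] M [-0.12  0.2   0.02] w 0.0113
lip [-97.5   0.6  91.7] rear [ 84.2   0.8 102.4] (frame mm) yaw err [ 0.05 -3.93  0.09]
3.5 z 0.1133
([-0.1, 0.9, 1.0], [0.4, -0.1, 0.1])
3 z 0.1124
([-0.0, 0.0, 0.9], [0.5, 0.0, 0.0])
2.5 z 0.1115
([0.0, 0.0, 0.9], [0.5, 0.0, -0.0])
```

Request:
jog_arm(targets=[{"grip":255,"travel":[0,0,0.9],"rotation":[0.5,0,0]}])

```text
time_s: 10.75
eef_pos: [0.5363, 0.0388, 0.114]
eef_rot: [0.02, 0.666, 0.745, 0.023]
wrist_force: [-4.1, -0.1, 9.8]
gripper_width: 0.0119
```

Request:
jog_arm(targets=[{"grip":255,"travel":[0,0,0.9],"rotation":[0.5,0,0]}])

```text
time_s: 10.88
eef_pos: [0.5371, 0.0389, 0.1139]
eef_rot: [0.017, 0.667, 0.745, 0.02]
wrist_force: [-4.6, 0.1, 9.6]
gripper_width: 0.0117
```

```bash
python3 -c "
from h import *
where()"
```

```text
t 10.88 p [0.5371 0.0389 0.1139] y-yaw 6.35 pitch 3.04 roll(x.z) 0.08 F [-4.6  0.1  9.6] M [-0.05  0.15  0.03] w 0.0117
lip [-96.4   0.6  93.2] rear [ 85.4   0.7 101.1] (frame mm) yaw err [ 0.05 -3.04  0.08]
```

Request:
jog_arm(targets=[{"grip":255,"travel":[0,-0.5,1.4],"rotation":[0.5,0,0]}])

```text
time_s: 11.0
eef_pos: [0.5375, 0.0389, 0.1134]
eef_rot: [0.015, 0.667, 0.745, 0.018]
wrist_force: [-5.1, 0.1, 10.0]
gripper_width: 0.012
```

```bash
python3 -c "
from h import *
from station import ctrl
where()
im=ctrl.snapshot('side')['image'];cv2.imwrite('pics/side7.png',im)
def crop(x,y,w,h,k,n):
    c=im[y:y+h,x:x+w].astype(float);c=np.clip((c-20)*1.5,0,255).astype(np.uint8)
    cv2.imwrite('pics/'+n,cv2.resize(c,None,fx=k,fy=k,interpolation=cv2.INTER_CUBIC))
crop(258,145,98,65,8,'s7a.png')"
```

```text
t 11.0 p [0.5375 0.0389 0.1134] y-yaw 6.35 pitch 2.62 roll(x.z) 0.08 F [-5.1  0.1 10. ] M [-0.01  0.11  0.03] w 0.012
lip [-96.1   0.6  93.6] rear [ 85.8   0.7 100.1] (frame mm) yaw err [ 0.05 -2.62  0.08]
```

View pics/s7a.png

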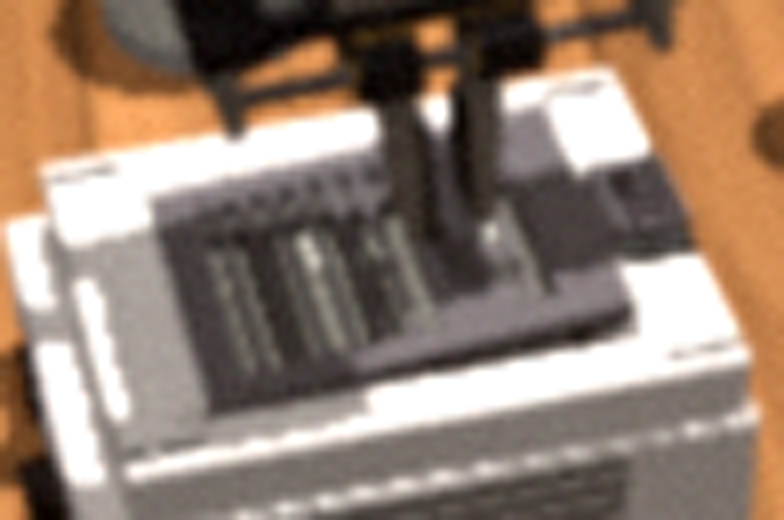

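The cover is inside the opening with its rear still slightly up at the latch. It has drifted about 1.5 mm to the rear, so I'm bringing it forward while pressing.

Request:
jog_arm(targets=[{"grip":255,"travel":[0,-1.5,1],"rotation":[0.3,0,0]}])

```text
time_s: 11.18
eef_pos: [0.537, 0.0389, 0.1133]
eef_rot: [0.013, 0.667, 0.745, 0.016]
wrist_force: [-5.3, -0.5, 10.7]
gripper_width: 0.0122
```

Request:
jog_arm(targets=[{"grip":255,"travel":[0,-1.2,1.5],"rotation":[0.4,0,0]}])

```text
time_s: 11.3
eef_pos: [0.5369, 0.0389, 0.1128]
eef_rot: [0.012, 0.667, 0.745, 0.014]
wrist_force: [-5.5, -0.1, 14.7]
gripper_width: 0.0126
```

```bash
python3 -c "
from h import *
where()"
```

```text
t 11.3 p [0.5369 0.0389 0.1128] y-yaw 6.35 pitch 2.1 roll(x.z) 0.08 F [-5.5 -0.1 14.7] M [ 0.    0.09 -0.02] w 0.0126
lip [-97.    0.6  94.1] rear [85.   0.8 99. ] (frame mm) yaw err [ 0.05 -2.1   0.08]
```

Request:
jog_arm(targets=[{"grip":255,"travel":[0,-0.6,1.8],"rotation":[0,0,0]}])

```text
time_s: 11.42
eef_pos: [0.5374, 0.0389, 0.1126]
eef_rot: [0.012, 0.667, 0.745, 0.015]
wrist_force: [-8.6, -0.6, 23.3]
gripper_width: 0.0119
```

Request:
jog_arm(targets=[{"grip":255,"travel":[0,-0.6,1.8],"rotation":[0,0,0]}])

```text
time_s: 11.55
eef_pos: [0.538, 0.039, 0.1126]
eef_rot: [0.013, 0.667, 0.745, 0.016]
wrist_force: [-8.2, -0.4, 22.7]
gripper_width: 0.0123
```

```bash
python3 -c "
from h import *
where()"
```

```text
t 11.55 p [0.538  0.039  0.1126] y-yaw 6.35 pitch 2.35 roll(x.z) 0.07 F [-8.2 -0.4 22.7] M [-0.14  0.82  0.01] w 0.0123
lip [-95.7   0.6  93.4] rear [86.2  0.7 99.1] (frame mm) yaw err [ 0.05 -2.35  0.07]
```

There is 24 N with no progress, and the rear edge has drifted to x≈86 mm, so it is probably sitting on the rear rim. I'm backing off, shifting forward and retrying.

Request:
jog_arm(targets=[{"grip":255,"travel":[0,-0.5,-1.5],"rotation":[0,0,0]},{"grip":255,"travel":[0,-1,-1.5],"rotation":[-0.3,0,0]}])

```text
time_s: 11.8
eef_pos: [0.536, 0.0388, 0.116]
eef_rot: [0.015, 0.667, 0.745, 0.017]
wrist_force: [-2.9, -0.3, -4.5]
gripper_width: 0.012
```

```bash
python3 -c "
from h import *
where()"
```

```text
t 11.8 p [0.536  0.0388 0.116 ] y-yaw 6.36 pitch 2.61 roll(x.z) 0.07 F [-2.9 -0.3 -4.5] M [-0.09  0.13 -0.04] w 0.012
lip [-97.7   0.6  96.2] rear [ 84.2   0.8 102.7] (frame mm) yaw err [ 0.06 -2.61  0.07]
```

```bash
python3 -c "
from h import *
from station import ctrl
im=ctrl.snapshot('side')['image'];cv2.imwrite('pics/side8.png',im)
def crop(x,y,w,h,k,n):
    c=im[y:y+h,x:x+w].astype(float);c=np.clip((c-20)*1.5,0,255).astype(np.uint8)
    cv2.imwrite('pics/'+n,cv2.resize(c,None,fx=k,fy=k,interpolation=cv2.INTER_CUBIC))
crop(300,140,58,50,13,'s8a.png');crop(258,145,98,65,8,'s8b.png')"
```

```text
(no output)
```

View pics/s8a.png

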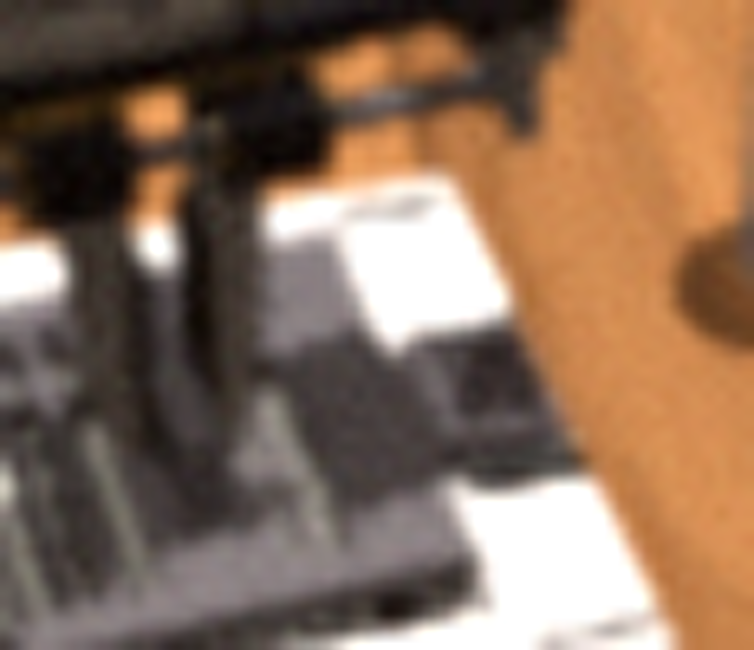

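View pics/s8b.png

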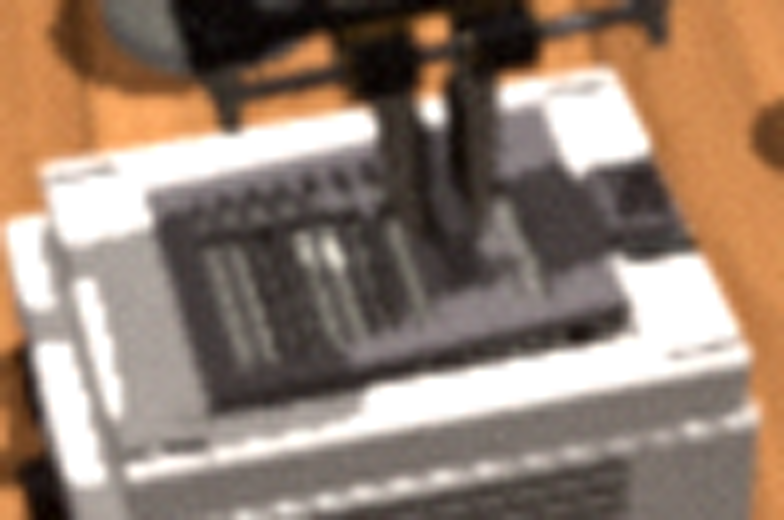

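I'll release the cover here, since it is hooked and resting on the latch bevel. Then I'll press on the rear bar with shut fingers turned 90°, so the cover can align itself.

Request:
jog_arm(targets=[{"grip":170,"travel":[0,0,0],"rotation":[0,0,0]},{"grip":170,"travel":[0,0,0],"rotation":[0,0,0]},{"grip":170,"travel":[0,0,-25],"rotation":[0,0,0]},{"grip":170,"travel":[0,0,-25],"rotation":[0,0,0]}])

```text
time_s: 12.35
eef_pos: [0.5342, 0.0385, 0.1655]
eef_rot: [0.015, 0.667, 0.745, 0.017]
wrist_force: [0.5, -0.5, -1.1]
gripper_width: 0.031
```

```bash
python3 -c "
from h import *
from station import ctrl
st()
im=ctrl.snapshot('side')['image'];cv2.imwrite('pics/side9.png',im)
def crop(x,y,w,h,k,n):
    c=im[y:y+h,x:x+w].astype(float);c=np.clip((c-20)*1.5,0,255).astype(np.uint8)
    cv2.imwrite('pics/'+n,cv2.resize(c,None,fx=k,fy=k,interpolation=cv2.INTER_CUBIC))
crop(258,145,98,65,8,'s9b.png')"
```

```text
t 12.35 p [0.5342 0.0385 0.1655] y-yaw 6.36 pitch 2.61 roll(x.z) 0.08 F [ 0.5 -0.5 -1.1] M [-0.12  0.05  0.1 ] w 0.031
```

View pics/s9b.png

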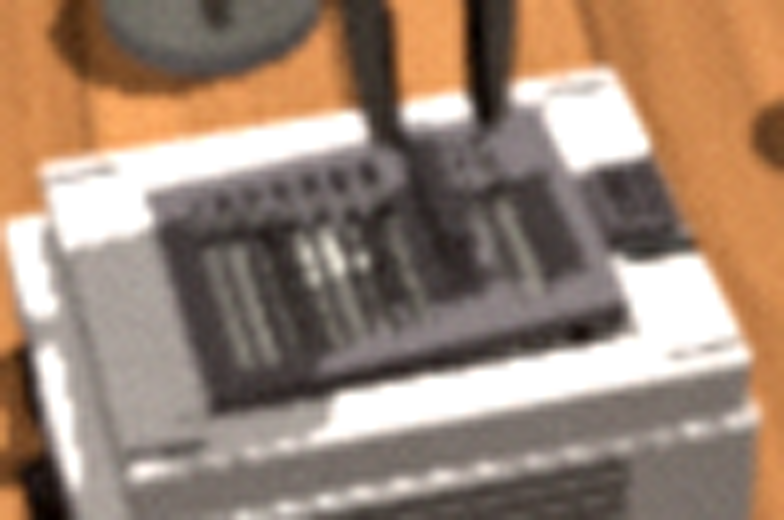

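```bash
python3 -c "
from h import *
o,p,r=cur()
T=U.as_matrix();
def tp(x,y,z): return M+U.apply([x,y,z])
rt=R.from_matrix(np.column_stack([U.apply([-1,0,0]),U.apply([0,1,0]),[0,0,-1]]));
if np.degrees((r.inv()*rt).magnitude())>91: rt=R.from_matrix(np.column_stack([U.apply([1,0,0]),U.apply([0,-1,0]),[0,0,-1]]))
print((r.inv()*rt).as_rotvec(degrees=True))
rows(tp(.066,0,.18),rt,9)"
```

```text
[  2.28790708   2.17584766 -89.92438177]
([-0.1, 4.8, -1.0], [0.3, 0.2, -10.0])
([-0.9, 4.7, -1.0], [0.3, 0.2, -10.0])
([-1.7, 4.5, -1.1], [0.3, 0.2, -10.0])
([-2.5, 4.1, -1.1], [0.3, 0.2, -10.0])
([-3.1, 3.6, -1.1], [0.3, 0.2, -10.0])
([-3.7, 3.0, -1.2], [0.3, 0.2, -10.0])
([-4.2, 2.3, -1.2], [0.3, 0.2, -10.0])
([-4.5, 1.5, -1.2], [0.3, 0.2, -10.0])
([-4.7, 0.7, -1.2], [0.3, 0.2, -10.0])
```

Request:
jog_arm(targets=[{"grip":255,"travel":[0,5,-15],"rotation":[0,0,-10]},{"grip":255,"travel":[-1,5,0],"rotation":[0.3,0.2,-10]},{"grip":255,"travel":[-2,4,0],"rotation":[0.3,0.2,-10]},{"grip":255,"travel":[-2,4,0],"rotation":[0.3,0.2,-10]},{"grip":255,"travel":[-3,4,0],"rotation":[0.3,0.2,-10]},{"grip":255,"travel":[-4,3,0],"rotation":[0.3,0.2,-10]},{"grip":255,"travel":[-4,2,0],"rotation":[0.3,0.2,-10]},{"grip":255,"travel":[-5,2,0],"rotation":[0.3,0.2,-10]},{"grip":255,"travel":[-5,1,0],"rotation":[0.3,0.2,-10]},{"grip":255,"travel":[0,0,0],"rotation":[0,0,0]}])

```text
time_s: 13.65
eef_pos: [0.5849, 0.0446, 0.184]
eef_rot: [0.007, -0.08, 0.997, -0.006]
wrist_force: [-0.1, -0.1, -0.7]
gripper_width: 0.0006
```

```bash
cat >> h.py <<'E'
RT=R.from_matrix(np.column_stack([U.apply([-1,0,0]),U.apply([0,1,0]),[0,0,-1]]))
def pr(x,y,z,n=1):
    o,p,r=cur();rt=RT
    if (r.inv()*rt).magnitude()>1.6: rt=RT*R.from_euler('z',180,degrees=True)
    print('t',round(o['time_s'],2),'frame mm',(U.inv().apply(p-M)*1e3).round(1),'F',np.array(o['wrist_force']).round(1),'w',round(o['gripper_width'],4))
    rows(M+U.apply([x,y,z]),rt,n)
E
python3 -c "
from h import *
pr(.066,0,.135,2)"
```

```text
t 13.65 frame mm [ 72.8   1.6 184. ] F [-0.1 -0.1 -0.7] w 0.0006
([3.7, -0.3, 24.4], [-0.4, 0.4, 1.4])
([3.6, -0.5, 24.5], [-0.4, 0.4, 1.4])
```

Request:
jog_arm(targets=[{"grip":255,"travel":[4,-0.3,24],"rotation":[-0.4,0.4,1.4]},{"grip":255,"travel":[3.5,-0.5,24],"rotation":[-0.4,0.4,1.4]},{"grip":255,"travel":[0,0,0],"rotation":[0,0,0]}])

```text
time_s: 14.02
eef_pos: [0.5783, 0.0423, 0.1347]
eef_rot: [0.0, -0.049, 0.999, 0.0]
wrist_force: [-0.4, -0.4, 0.1]
gripper_width: 0.0001
```

```bash
python3 -c "
from h import *
pr(.066,0,.120,3)"
```

```text
t 14.03 frame mm [ 66.    0.  134.7] F [-0.4 -0.4  0.1] w 0.0001
([0.0, -0.0, 4.9], [0.0, 0.0, -0.2])
([0.0, -0.0, 4.9], [0.0, 0.0, -0.2])
([0.0, -0.0, 4.9], [0.0, 0.0, -0.2])
```

Request:
jog_arm(targets=[{"grip":255,"travel":[0,0,6],"rotation":[0,0,0]},{"grip":255,"travel":[0,0,6],"rotation":[0,0,0]},{"grip":255,"travel":[0,0,3],"rotation":[0,0,0]}])

```text
time_s: 14.4
eef_pos: [0.5799, 0.0425, 0.1209]
eef_rot: [0.002, -0.047, 0.999, 0.0]
wrist_force: [0.1, -0.5, -0.6]
gripper_width: 0.0002
```

Request:
jog_arm(targets=[{"grip":255,"travel":[0,0,3],"rotation":[0,0,0]}])

```text
time_s: 14.52
eef_pos: [0.5801, 0.0425, 0.118]
eef_rot: [0.002, -0.047, 0.999, 0.0]
wrist_force: [-0.7, -0.2, 0.3]
gripper_width: 0.0006
```

Request:
jog_arm(targets=[{"grip":255,"travel":[0,0,2],"rotation":[0,0,0]}])

```text
time_s: 14.65
eef_pos: [0.5802, 0.0426, 0.116]
eef_rot: [0.002, -0.047, 0.999, 0.0]
wrist_force: [0.1, -0.1, -0.1]
gripper_width: 0.0003
```

Request:
jog_arm(targets=[{"grip":255,"travel":[0,0,2],"rotation":[0,0,0]}])

```text
time_s: 14.78
eef_pos: [0.5803, 0.0426, 0.114]
eef_rot: [0.002, -0.047, 0.999, 0.0]
wrist_force: [0.1, 0.3, 0.5]
gripper_width: 0.0007
```

Request:
jog_arm(targets=[{"grip":255,"travel":[2,0,1.5],"rotation":[0,0,0]}])

```text
time_s: 14.9
eef_pos: [0.5791, 0.0425, 0.1127]
eef_rot: [0.003, -0.047, 0.999, 0.0]
wrist_force: [2.1, -0.3, 4.5]
gripper_width: 0.0002
```

Request:
jog_arm(targets=[{"grip":255,"travel":[0.2,0,1.5],"rotation":[0,0,0]}])

```text
time_s: 15.02
eef_pos: [0.5792, 0.0424, 0.1116]
eef_rot: [0.004, -0.047, 0.999, 0.0]
wrist_force: [0.0, 0.6, 4.7]
gripper_width: 0.0004
```

Request:
jog_arm(targets=[{"grip":255,"travel":[0.2,0,1],"rotation":[0,0,0]}])

```text
time_s: 15.15
eef_pos: [0.5789, 0.0424, 0.1111]
eef_rot: [0.004, -0.047, 0.999, 0.0]
wrist_force: [-3.6, -1.1, 9.1]
gripper_width: 0.0008
```

Request:
jog_arm(targets=[{"grip":255,"travel":[0.2,0,1],"rotation":[0,0,0]}])

```text
time_s: 15.28
eef_pos: [0.5788, 0.0424, 0.1109]
eef_rot: [0.004, -0.047, 0.999, 0.0]
wrist_force: [-2.2, -0.9, 12.7]
gripper_width: 0.0007
```

Request:
jog_arm(targets=[{"grip":255,"travel":[0.5,0,1.3],"rotation":[0,0,0]}])

```text
time_s: 15.4
eef_pos: [0.5788, 0.0424, 0.1108]
eef_rot: [0.004, -0.047, 0.999, 0.001]
wrist_force: [-2.4, 0.2, 15.3]
gripper_width: 0.0006
```

Request:
jog_arm(targets=[{"grip":255,"travel":[0.5,0,1.5],"rotation":[0,0,0]}])

```text
time_s: 15.52
eef_pos: [0.5789, 0.0424, 0.1107]
eef_rot: [0.005, -0.047, 0.999, 0.001]
wrist_force: [-3.8, -0.1, 15.6]
gripper_width: 0.0003
```

```bash
python3 -c "
from h import *
from station import ctrl
pr(.066,0,.110)
im=ctrl.snapshot('side')['image'];cv2.imwrite('pics/side10.png',im)
def crop(x,y,w,h,k,n):
    c=im[y:y+h,x:x+w].astype(float);c=np.clip((c-20)*1.5,0,255).astype(np.uint8)
    cv2.imwrite('pics/'+n,cv2.resize(c,None,fx=k,fy=k,interpolation=cv2.INTER_CUBIC))
crop(258,145,98,65,8,'s10b.png')
cv2.imwrite('pics/top10.png',cv2.resize(ctrl.snapshot('top')['image'][150:260,240:345],None,fx=5,fy=5,interpolation=cv2.INTER_CUBIC))"
```

```text
t 15.53 frame mm [6.660e+01 1.000e-01 1.107e+02] F [-3.8 -0.1 15.6] w 0.0003
([0.6, -0.1, 0.7], [0.0, 0.6, -0.9])
```

View pics/s10b.png

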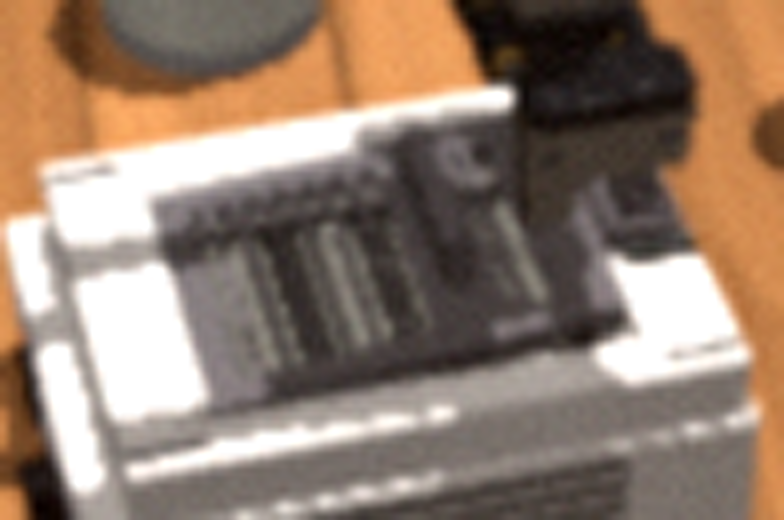

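View pics/top10.png

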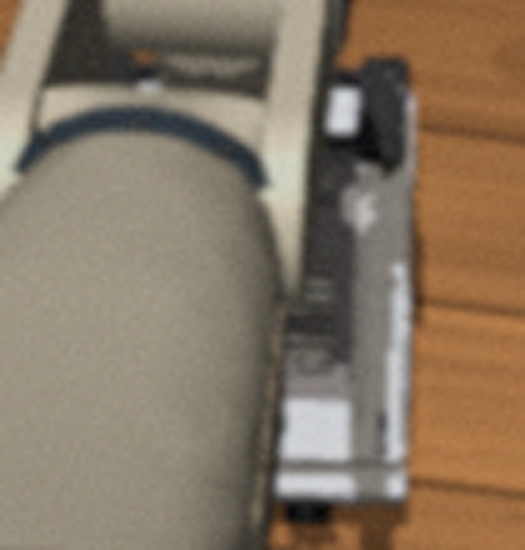

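Still stuck at 15 N with the cover's top at 110.7 mm. I suspect the cover's front has slipped under the rim rather than sitting against it. I'm backing off and moving aside so both cameras can see.

Request:
jog_arm(targets=[{"grip":255,"travel":[0,0,-30],"rotation":[0,0,0]},{"grip":255,"travel":[0,0,-40],"rotation":[0,0,0]},{"grip":255,"travel":[0,-60,0],"rotation":[0,0,0]},{"grip":255,"travel":[0,-60,0],"rotation":[0,0,0]},{"grip":255,"travel":[0,-60,0],"rotation":[0,0,0]},{"grip":255,"travel":[0,-60,0],"rotation":[0,0,0]}])

```text
time_s: 16.38
eef_pos: [0.6007, -0.1987, 0.1825]
eef_rot: [0.004, -0.051, 0.999, 0.001]
wrist_force: [-0.4, 0.0, 0.7]
gripper_width: 0.0003
```

```bash
python3 -c "
from h import *
from station import ctrl
st()
for n in('side','top'):
    im=ctrl.snapshot(n)['image'];cv2.imwrite('pics/'+n+'11.png',im)
    x,y,w,h=(258,145,98,65) if n=='side' else (250,155,80,100)
    k=8 if n=='side' else 6
    c=im[y:y+h,x:x+w].astype(float);c=np.clip((c-20)*1.3,0,255).astype(np.uint8)
    cv2.imwrite('pics/'+n+'11c.png',cv2.resize(c,None,fx=k,fy=k,interpolation=cv2.INTER_CUBIC))"
```

```text
t 16.38 p [ 0.6007 -0.1987  0.1825] y-yaw 95.87 pitch 0.07 roll(x.z) -0.5 F [-0.4  0.   0.7] M [ 0.03 -0.06 -0.01] w 0.0003
```

View pics/side11c.png

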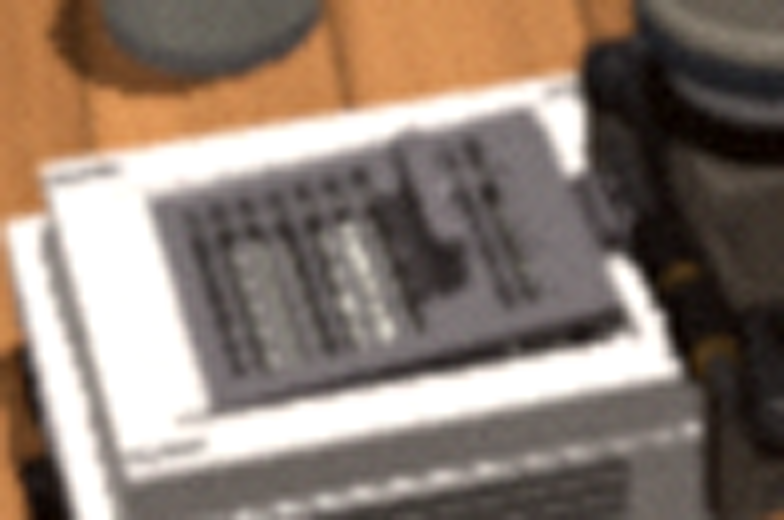

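View pics/top11c.png

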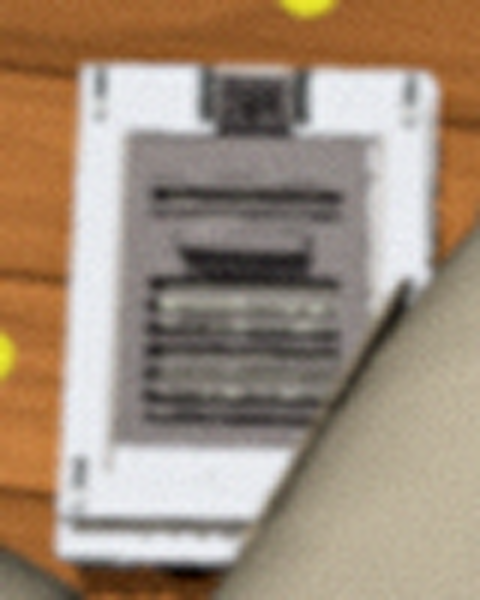

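```bash
python3 -c "
from h import *
np.set_printoptions(precision=1,suppress=True)
im=cv2.imread('pics/top11.png')
def c(p):return cr(p,6,250,155)
def fr(p,z):return U.inv().apply(ray('top',p,z)-M)*1e3
for nm,a,b,z0,z1 in(('frame left',(80,90),(60,500),.1,.1),('cover left',(128,150),(116,430),.110,.099),('cover right',(366,150),(358,300),.110,.104),('frame right',(438,90),(425,230),.1,.1),('cover rear',(150,135),(205,137),.111,.111),('cover rear R',(300,138),(360,140),.111,.111),('cover front',(130,441),(280,447),.098,.098),('frame rear',(110,66),(195,69),.1,.1),('frame front',(80,519),(230,525),.1,.1)):
    e=edge(im,c(a),c(b),half=1.5);print(nm,'px',e[0],e[1],'rms',round(float(e[2]),2),'g',round(float(e[3]),1),'frame:',fr(e[0],z0),fr(e[1],z1))
im=cv2.imread('pics/side11.png')
def c(p):return cr(p,8,258,145)
def fr(p,z):return U.inv().apply(ray('side',p,z)-M)*1e3
print('side')
for nm,a,b,z0,z1 in(('cov/rim front',(157,205),(208,405),.1,.1),('frame front',(50,180),(125,475),.1,.1),('cover rear',(545,115),(620,300),.111,.111),('cover left',(160,197),(400,135),.098,.105),('frame left',(60,165),(560,80),.1,.1)):
    e=edge(im,c(a),c(b),half=1.5);print(nm,'rms',round(float(e[2]),2),'g',round(float(e[3]),1),'frame:',fr(e[0],z0),fr(e[1],z1))
"
```

```text
frame left px [262.9 169.6] [259.3 237.9] rms 0.03 g -28.9 frame: [108.1  94.3 100. ] [-115.1   93.9  100. ]
cover left px [270.5 179.6] [268.5 226.2] rms 0.01 g 21.5 frame: [ 72.1  66.5 110. ] [-77.5  67.1  99. ]
cover right px [310.9 179.6] [310.1 204.6] rms 0.05 g -14.9 frame: [ 74.8 -63.1 110. ] [ -6.1 -62.5 104. ]
frame right px [322.9 169.6] [320.3 192.9] rms 0.05 g 28.5 frame: [ 112.1 -100.9  100. ] [ 33.9 -94.1 100. ]
cover rear px [274.6 176.5] [283.8 176.9] rms 0.01 g -27.8 frame: [ 82.2  53.8 111. ] [ 81.5  24.3 111. ]
cover rear R px [299.6 177.1] [309.6 177.4] rms 0.02 g -24.1 frame: [ 81.9 -26.5 111. ] [ 81.7 -58.7 111. ]
cover front px [271.2 228.5] [296.2 229.4] rms 0.04 g 26.5 frame: [-84.4  58.3  98. ] [-85.6 -20.6  98. ]
frame rear px [267.9 165.2] [282.1 165.7] rms 0.0 g 38.8 frame: [123.4  78.6 100. ] [122.7  32.3 100. ]
frame front px [262.9 240.5] [287.9 241.4] rms 0.03 g -29.9 frame: [-123.2   82.2  100. ] [-124.2    4.   100. ]
side
cov/rim front rms 0.03 g 41.8 frame: [-83.8  61.2 100. ] [-85.6 -59.2 100. ]
frame front rms 0.04 g -40.4 frame: [-122.3   88.8  100. ] [-123.2  -87.8  100. ]
cover rear rms 0.11 g 0.5 frame: [ 82.3  61.6 111. ] [ 80.7 -55.6 111. ]
cover left rms 0.05 g -40.6 frame: [-78.8  69.9  98. ] [ 24.4  71.8 105. ]
frame left rms 0.02 g 31.8 frame: [-115.    99.3  100. ] [101.7  98.5 100. ]
```

Measured against the frame, the cover sits 1.9 mm to +y, touching that wall. Its rear top edge is at x≈81.8, so its front is about 1.5 mm under the rim and jammed. I also see why things drift: under load each row starts again from the deflected pose. The plan is to regrip, lift, pull back, recentre, and hook again.

```bash
cat >> h.py <<'E'
YO=0.0
LIP=np.array([-.122,0,.00175-ZT]);REAR=np.array([.06,0,-ZT])
E
python3 -c "
from h import *
st()
rows(M+U.apply([.0214-.006,.0019,.175]),tool(YAW,5),9)
print((U.inv().apply(tcp_for_lip(0,0,0,5)[0]-M)*1e3).round(1))"
```

```text
t 16.48 p [ 0.6009 -0.2023  0.1823] y-yaw 95.61 pitch -0.04 roll(x.z) -0.52 F [-0.8  0.   0.1] M [ 0.07 -0.06  0.  ] w 0.0004
([5.5, 27.4, 0.7], [-0.4, -0.4, 9.9])
([10.1, 26.1, 0.9], [-0.4, -0.4, 9.9])
([14.5, 23.9, 1.0], [-0.4, -0.4, 9.9])
([18.4, 21.1, 1.0], [-0.4, -0.4, 9.9])
([21.7, 17.6, 1.0], [-0.4, -0.4, 9.9])
([24.4, 13.6, 1.0], [-0.4, -0.4, 9.9])
([26.4, 9.2, 0.9], [-0.4, -0.4, 9.9])
([27.6, 4.5, 0.7], [-0.4, -0.4, 9.9])
([28.0, -0.4, 0.6], [-0.4, -0.4, 9.9])
[120.3  -0.   24.8]
```

Request:
jog_arm(targets=[{"grip":170,"travel":[5.5,27,0],"rotation":[-0.4,-0.4,10]},{"grip":170,"travel":[10,26,0],"rotation":[-0.4,-0.4,10]},{"grip":170,"travel":[14.5,24,1],"rotation":[-0.4,-0.4,10]},{"grip":170,"travel":[18.5,21,1],"rotation":[-0.4,-0.4,10]},{"grip":170,"travel":[22,18,1],"rotation":[-0.4,-0.4,10]},{"grip":170,"travel":[24.5,14,1],"rotation":[-0.4,-0.4,10]},{"grip":170,"travel":[26.5,9,1],"rotation":[-0.4,-0.4,10]},{"grip":170,"travel":[28,4.5,1],"rotation":[-0.4,-0.4,10]},{"grip":170,"travel":[28,0,1],"rotation":[-0.4,-0.4,9]},{"grip":170,"travel":[0,0,0],"rotation":[0,0,0]}])

```text
time_s: 17.73
eef_pos: [0.5265, 0.0537, 0.1728]
eef_rot: [0.026, 0.684, 0.728, 0.032]
wrist_force: [0.3, -0.3, -0.9]
gripper_width: 0.0306
```

```bash
python3 -c "
from h import *
st();print(U.inv().apply(cur()[1]-M)*1e3)
rows(M+U.apply([.0214-.002,.0019,.140]),tool(YAW,5),2)"
```

```text
t 17.73 p [0.5265 0.0537 0.1728] y-yaw 3.54 pitch 4.7 roll(x.z) 0.3 F [ 0.3 -0.3 -0.9] M [-0.08  0.1   0.04] w 0.0306
[ 15.80038729  17.04629586 172.80896958]
([-7.6, 0.8, 16.5], [-0.1, -0.0, -1.4])
([-7.6, 0.6, 16.5], [-0.1, -0.0, -1.4])
```

Request:
jog_arm(targets=[{"grip":170,"travel":[-8,1,12],"rotation":[0,0,-1.4]},{"grip":170,"travel":[-7,0.5,15],"rotation":[0,0,-1.4]},{"grip":170,"travel":[0,0,0],"rotation":[0,0,0]}])

```text
time_s: 18.1
eef_pos: [0.5311, 0.0385, 0.1455]
eef_rot: [0.027, 0.661, 0.749, 0.031]
wrist_force: [-0.0, 0.1, 0.3]
gripper_width: 0.0305
```

```bash
python3 -c "
from h import *
st();print(U.inv().apply(cur()[1]-M)*1e3)
rows(M+U.apply([.0214,.0019,.115]),tool(YAW,5),3)
from station import ctrl
im=ctrl.snapshot('side')['image'];cv2.imwrite('pics/side12.png',im)
c=im[130:205,270:350].astype(float);c=np.clip((c-20)*1.3,0,255).astype(np.uint8)
cv2.imwrite('pics/side12c.png',cv2.resize(c,None,fx=8,fy=8,interpolation=cv2.INTER_CUBIC))"
```

```text
t 18.1 p [0.5311 0.0385 0.1455] y-yaw 7.15 pitch 4.67 roll(x.z) 0.01 F [-0.   0.1  0.3] M [-0.09  0.09 -0.03] w 0.0305
[ 18.64597301   1.45036459 145.46685628]
([0.1, 0.1, 10.2], [-0.1, -0.0, 0.3])
([0.1, 0.1, 10.2], [-0.1, -0.0, 0.3])
([0.1, 0.0, 10.2], [-0.1, -0.0, 0.3])
```

View pics/side12c.png

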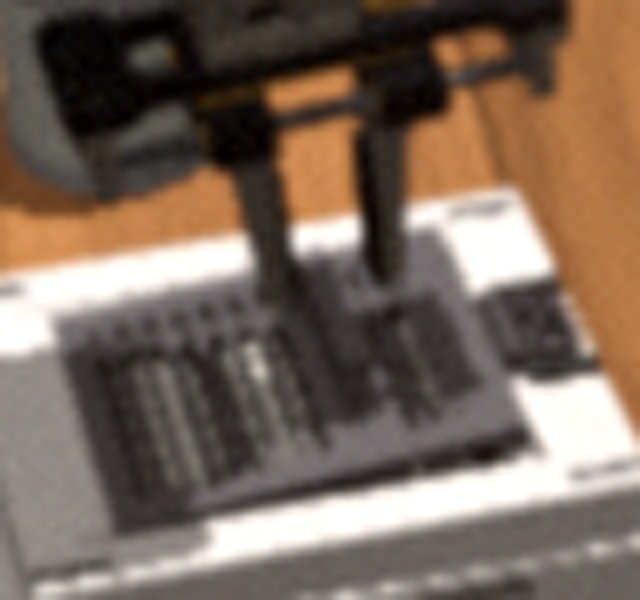

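Request:
jog_arm(targets=[{"grip":170,"travel":[0,0,10],"rotation":[0,0,0.3]},{"grip":170,"travel":[0,0,10],"rotation":[0,0,0.3]},{"grip":170,"travel":[0,0,8],"rotation":[0,0,0.3]}])

```text
time_s: 18.52
eef_pos: [0.5348, 0.039, 0.1179]
eef_rot: [0.028, 0.667, 0.744, 0.032]
wrist_force: [-0.2, -0.2, -0.2]
gripper_width: 0.0309
```

```bash
python3 -c "
from h import *
where();print(U.inv().apply(cur()[1]-M)*1e3)
rows(M+U.apply([.0214,.0019,.1145]),tool(YAW,5),1)"
```

```text
t 18.52 p [0.5348 0.039  0.1179] y-yaw 6.2 pitch 4.86 roll(x.z) 0.09 F [-0.2 -0.2 -0.2] M [-0.04  0.08 -0.01] w 0.0309
lip [-98.    1.8  93.4] rear [ 83.5   1.4 107.1] (frame mm) yaw err [-0.1  -4.86  0.09]
[ 22.35854405   1.51752847 117.93812483]
([0.4, -1.2, 3.3], [-0.1, -0.1, -0.1])
```

Request:
jog_arm(targets=[{"grip":170,"travel":[0.4,-1.2,3.2],"rotation":[0,0,0]},{"grip":170,"travel":[0,0,2],"rotation":[0,0,0]},{"grip":255,"travel":[0,0,0],"rotation":[0,0,0]},{"grip":255,"travel":[0,0,0],"rotation":[0,0,0]},{"grip":255,"travel":[0,0,0],"rotation":[0,0,0]}])

```text
time_s: 19.15
eef_pos: [0.5331, 0.0395, 0.1116]
eef_rot: [0.027, 0.667, 0.744, 0.031]
wrist_force: [-1.8, 0.5, -1.8]
gripper_width: 0.0116
```

```bash
python3 -c "
from h import *
where();print(U.inv().apply(cur()[1]-M)*1e3)"
```

```text
t 19.15 p [0.5331 0.0395 0.1116] y-yaw 6.22 pitch 4.75 roll(x.z) 0.09 F [-1.8  0.5 -1.8] M [-0.14  0.13 -0.03] w 0.0116
lip [-99.6   2.4  87.3] rear [ 81.9   2.1 100.6] (frame mm) yaw err [-0.08 -4.75  0.09]
[ 20.81020779   2.20140557 111.61502229]
```

```bash
cat >> h.py <<'E'
ZT=.015
LIP=np.array([-.122,0,.00175-ZT]);REAR=np.array([.06,0,-ZT])
def lp(seq):
    _,p0,r0=cur()
    for s in seq:
        p1,r1=tcp_for_lip(s[0]/1e3,s[1]/1e3,s[2]/1e3,s[3]);rows(p1,r1,1,p0,r0);p0,r0=p1,r1
E
python3 -c "
from h import *
where()
lp([(-99,2.2,88.3,6),(-98.5,2,88.3,7.2),(-98,1.6,88.3,8.4),(-97,1,88.5,9.5),(-94,.3,89,10)])"
```

```text
t 19.15 p [0.5331 0.0395 0.1116] y-yaw 6.22 pitch 4.75 roll(x.z) 0.09 F [-1.8  0.5 -1.8] M [-0.14  0.13 -0.03] w 0.0116
lip [-99.7   2.4  88.3] rear [ 81.8   2.1 101.6] (frame mm) yaw err [-0.08 -4.75  0.09]
([0.0, 0.4, -2.6], [-1.2, -0.1, -0.1])
([-0.2, 0.2, -2.5], [-1.2, 0.0, -0.0])
([-0.4, 0.2, -2.5], [-1.2, 0.0, 0.0])
([-0.6, 0.7, -2.4], [-1.1, 0.0, -0.0])
([-0.7, 2.9, -1.1], [-0.5, -0.0, -0.0])
```

Request:
jog_arm(targets=[{"grip":255,"travel":[0,0.4,-2.6],"rotation":[-1.2,0,-0.1]},{"grip":255,"travel":[-0.2,0.2,-2.5],"rotation":[-1.2,0,0]},{"grip":255,"travel":[-0.4,0.2,-2.5],"rotation":[-1.2,0,0]}])

```text
time_s: 19.52
eef_pos: [0.5323, 0.039, 0.1188]
eef_rot: [0.049, 0.665, 0.743, 0.056]
wrist_force: [0.5, 0.5, -5.2]
gripper_width: 0.012
```

```bash
python3 -c "
from h import *
where()
lp([(-97,1,88.5,9.5),(-94,.3,89,10),(-91,0,89,10)])"
```

```text
t 19.52 p [0.5323 0.039  0.1188] y-yaw 6.31 pitch 8.47 roll(x.z) 0.11 F [ 0.5  0.5 -5.2] M [ 0.09  0.03 -0.02] w 0.012
lip [-98.8   1.8  87.7] rear [ 81.4   1.9 112.8] (frame mm) yaw err [ 0.01 -8.47  0.11]
([-0.8, 1.7, -2.7], [-1.0, -0.1, 0.0])
([-0.7, 2.9, -1.1], [-0.5, -0.0, -0.0])
([-0.3, 3.0, 0.5], [0.0, 0.0, 0.0])
```

Request:
jog_arm(targets=[{"grip":255,"travel":[-0.8,2,-2],"rotation":[-1,0,0]},{"grip":255,"travel":[-0.7,3,-0.4],"rotation":[-0.5,0,0]},{"grip":255,"travel":[-0.3,3,0.5],"rotation":[0,0,0]}])

```text
time_s: 19.9
eef_pos: [0.5406, 0.0378, 0.1231]
eef_rot: [0.059, 0.664, 0.742, 0.067]
wrist_force: [-0.2, -0.4, -0.6]
gripper_width: 0.0117
```

```bash
python3 -c "
from h import *
where()
lp([(-92,0,90.5,10),(-94,0,90.5,9.5)])"
```

```text
t 19.9 p [0.5406 0.0378 0.1231] y-yaw 6.31 pitch 10.2 roll(x.z) 0.09 F [-0.2 -0.4 -0.6] M [-0.11  0.15  0.05] w 0.0117
lip [-89.7  -0.3  88.4] rear [ 89.8  -0.3 118.9] (frame mm) yaw err [ 1.00e-02 -1.02e+01  9.00e-02]
([0.3, -1.9, -2.0], [0.2, -0.1, 0.0])
([0.0, -1.9, 0.7], [0.5, 0.0, 0.0])
```

Free again. I'll calibrate the cover's height in the grip by raising the lip until it touches the underside of the rim.

Request:
jog_arm(targets=[{"grip":255,"travel":[0,0.7,-4],"rotation":[0,0,0]},{"grip":255,"travel":[0,0,0],"rotation":[0,0,0]}])

```text
time_s: 20.15
eef_pos: [0.5417, 0.0377, 0.1278]
eef_rot: [0.059, 0.664, 0.742, 0.067]
wrist_force: [0.4, -0.7, -1.8]
gripper_width: 0.0116
```

Request:
jog_arm(targets=[{"grip":255,"travel":[0,0.2,-1],"rotation":[0,0,0]}])

```text
time_s: 20.27
eef_pos: [0.5417, 0.0377, 0.1289]
eef_rot: [0.059, 0.664, 0.742, 0.067]
wrist_force: [-0.1, -0.3, -3.0]
gripper_width: 0.0124
```

Request:
jog_arm(targets=[{"grip":255,"travel":[0,0.2,-1],"rotation":[0,0,0]}])

```text
time_s: 20.4
eef_pos: [0.5415, 0.0377, 0.1297]
eef_rot: [0.059, 0.664, 0.742, 0.067]
wrist_force: [-0.3, -0.8, -5.7]
gripper_width: 0.0114
```

```bash
python3 -c "
from h import *
where()"
```

```text
t 20.4 p [0.5415 0.0377 0.1297] y-yaw 6.31 pitch 10.21 roll(x.z) 0.08 F [-0.3 -0.8 -5.7] M [-0.11 -0.1  -0.02] w 0.0114
lip [-88.8  -0.5  95. ] rear [ 90.6  -0.4 125.5] (frame mm) yaw err [ 1.000e-02 -1.021e+01  8.000e-02]
```

```bash
cat >> h.py <<'E'
def hk(th,T=99.2,gap=.5,y=0):
    t=np.radians(th);c,s=np.cos(t),np.sin(t)
    return (gap-86-(12*c-9*s), y, T-(7.25*c+12*s), th)
def front():
    o,p,r=cur();C=r*R.from_matrix(np.array([[0,1,0],[1,0,0],[0,0,-1.]]))
    print('front top',(U.inv().apply(p+C.apply([-.11,0,.009-ZT])-M)*1e3).round(1))
E
python3 -c "
from h import *
where();front()
lp([(-88.8,0,91,10.2),hk(10.2,gap=4),hk(9.7,gap=1.5),hk(9.2)])"
```

```text
t 20.4 p [0.5415 0.0377 0.1297] y-yaw 6.31 pitch 10.21 roll(x.z) 0.08 F [-0.3 -0.8 -5.7] M [-0.11 -0.1  -0.02] w 0.0114
lip [-88.8  -0.5  95. ] rear [ 90.6  -0.4 125.5] (frame mm) yaw err [ 1.000e-02 -1.021e+01  8.000e-02]
front top [-78.3  -0.5 104.3]
([0.4, -0.7, 4.0], [0.0, -0.1, 0.0])
([-0.0, -3.6, 0.4], [0.0, 0.0, 0.0])
([-0.0, -2.4, 0.5], [0.5, -0.0, 0.0])
([0.0, -1.0, 0.8], [0.5, -0.0, -0.0])
```

Request:
jog_arm(targets=[{"grip":255,"travel":[0.4,-0.7,4],"rotation":[0,0,0]},{"grip":255,"travel":[0,-3.6,0.4],"rotation":[0,0,0]},{"grip":255,"travel":[0,-2.4,0.5],"rotation":[0.5,0,0]},{"grip":255,"travel":[0,0,0],"rotation":[0,0,0]}])

```text
time_s: 20.9
eef_pos: [0.5351, 0.0375, 0.1232]
eef_rot: [0.056, 0.665, 0.742, 0.063]
wrist_force: [-1.5, 0.1, -2.9]
gripper_width: 0.0118
```

```bash
python3 -c "
from h import *
where();front()
lp([hk(9.2),hk(8.7,gap=-.5)])"
```

```text
t 20.9 p [0.5351 0.0375 0.1232] y-yaw 6.32 pitch 9.66 roll(x.z) 0.08 F [-1.5  0.1 -2.9] M [-0.07  0.17 -0.03] w 0.0118
lip [-95.5   0.   89.6] rear [8.420e+01 1.000e-01 1.184e+02] (frame mm) yaw err [ 0.02 -9.66  0.08]
front top [-84.9   0.   98.8]
([-0.0, -0.2, 0.4], [0.5, -0.1, 0.0])
([-0.0, -1.0, 0.8], [0.5, 0.0, 0.0])
```

Now I'll feel for the rim.

Request:
jog_arm(targets=[{"grip":255,"travel":[0,-0.7,-0.1],"rotation":[0,0,0]}])

```text
time_s: 21.02
eef_pos: [0.5345, 0.0374, 0.1232]
eef_rot: [0.056, 0.665, 0.742, 0.063]
wrist_force: [-0.4, -0.6, -2.4]
gripper_width: 0.0115
```

Request:
jog_arm(targets=[{"grip":255,"travel":[0,-0.7,-0.1],"rotation":[0,0,0]}])

```text
time_s: 21.15
eef_pos: [0.534, 0.0373, 0.1233]
eef_rot: [0.056, 0.665, 0.742, 0.063]
wrist_force: [-0.1, 0.3, -1.8]
gripper_width: 0.0118
```

Request:
jog_arm(targets=[{"grip":255,"travel":[0,-0.7,-0.1],"rotation":[0,0,0]}])

```text
time_s: 21.28
eef_pos: [0.5338, 0.0373, 0.1235]
eef_rot: [0.056, 0.665, 0.742, 0.064]
wrist_force: [2.9, -0.9, -2.3]
gripper_width: 0.012
```

```bash
python3 -c "
from h import *
where();front()"
```

```text
t 21.27 p [0.5338 0.0373 0.1235] y-yaw 6.32 pitch 9.76 roll(x.z) 0.07 F [ 2.9 -0.9 -2.3] M [-0.08 -0.32 -0.07] w 0.012
lip [-96.7  -0.1  89.8] rear [ 82.9  -0.  118.9] (frame mm) yaw err [ 0.02 -9.76  0.08]
front top [-86.1  -0.1  99. ]
```

The rim is met at front-top x = -86.1 and z = 99.0, so the model now agrees to about 0.2 mm. Swinging down.

```bash
python3 -c "
from h import *
lp([hk(8.8,gap=.6),hk(7.8),hk(6.8),hk(6.0)])"
```

```text
([0.0, 1.1, 1.8], [1.0, -0.1, 0.0])
([0.0, -0.0, 1.9], [1.0, 0.0, -0.0])
([0.0, 0.1, 1.9], [1.0, 0.0, 0.0])
([-0.0, 0.0, 1.5], [0.8, 0.0, -0.0])
```

Request:
jog_arm(targets=[{"grip":255,"travel":[0,1.1,1.7],"rotation":[1,0,0]},{"grip":255,"travel":[0,0,1.9],"rotation":[1,0,0]},{"grip":255,"travel":[0,0,1.8],"rotation":[1,0,0]}])

```text
time_s: 21.65
eef_pos: [0.5354, 0.0375, 0.1182]
eef_rot: [0.038, 0.666, 0.744, 0.043]
wrist_force: [0.4, 0.3, -1.4]
gripper_width: 0.0118
```

```bash
python3 -c "
from h import *
where();front();lp([hk(6,T=99.4,gap=.3),hk(5.2,T=99.4,gap=.3),hk(4.6,T=99.4,gap=.3)])"
```

```text
t 21.65 p [0.5354 0.0375 0.1182] y-yaw 6.32 pitch 6.54 roll(x.z) 0.08 F [ 0.4  0.3 -1.4] M [-0.06  0.1   0.01] w 0.0118
lip [-96.8  -0.1  91.1] rear [ 84.2   0.  110.1] (frame mm) yaw err [ 0.02 -6.54  0.08]
front top [-85.7  -0.1  99.7]
([0.0, 0.2, 1.3], [0.5, -0.1, 0.0])
([-0.0, 0.0, 1.5], [0.8, 0.0, 0.0])
([0.0, 0.0, 1.2], [0.6, -0.0, -0.0])
```

Request:
jog_arm(targets=[{"grip":255,"travel":[0,0.1,1.4],"rotation":[0.5,0,0]},{"grip":255,"travel":[0,-0.2,1.8],"rotation":[0.8,0,0]}])

```text
time_s: 21.9
eef_pos: [0.5355, 0.0375, 0.1147]
eef_rot: [0.029, 0.666, 0.744, 0.034]
wrist_force: [-1.9, -0.3, 2.2]
gripper_width: 0.0114
```

```bash
python3 -c "
from h import *
where();front();lp([hk(4.6,T=99.4,gap=.2),hk(4,T=99.4,gap=.2)])"
```

```text
t 21.9 p [0.5355 0.0375 0.1147] y-yaw 6.33 pitch 5.09 roll(x.z) 0.08 F [-1.9 -0.3  2.2] M [-0.08  0.27 -0.  ] w 0.0114
lip [-97.4  -0.   90.6] rear [ 84.1   0.  105. ] (frame mm) yaw err [ 0.03 -5.09  0.08]
front top [-86.1  -0.   98.9]
([0.0, 0.5, 0.5], [0.5, -0.1, 0.0])
([0.0, 0.0, 1.2], [0.6, 0.0, 0.0])
```

Request:
jog_arm(targets=[{"grip":255,"travel":[0,0,1],"rotation":[0.6,0,0]},{"grip":255,"travel":[0,-0.3,1.5],"rotation":[0.6,0,0]}])

```text
time_s: 22.15
eef_pos: [0.5357, 0.0375, 0.1123]
eef_rot: [0.022, 0.667, 0.745, 0.025]
wrist_force: [-2.9, -0.5, 5.6]
gripper_width: 0.0118
```

```bash
python3 -c "
from h import *
where();front();lp([hk(3.4,T=99.5,gap=.2),hk(2.8,T=99.5,gap=.2)])"
```

```text
t 22.15 p [0.5357 0.0375 0.1123] y-yaw 6.32 pitch 3.84 roll(x.z) 0.08 F [-2.9 -0.5  5.6] M [-0.08  0.24 -0.03] w 0.0118
lip [-97.7  -0.1  91. ] rear [ 84.    0.  101.4] (frame mm) yaw err [ 0.02 -3.84  0.08]
front top [-86.2  -0.1  99. ]
([0.0, 0.6, 0.4], [0.4, -0.1, 0.0])
([0.0, 0.0, 1.2], [0.6, 0.0, -0.0])
```

Request:
jog_arm(targets=[{"grip":255,"travel":[0,-0.2,1.4],"rotation":[0.6,0,0]}])

```text
time_s: 22.28
eef_pos: [0.5361, 0.0375, 0.1115]
eef_rot: [0.019, 0.667, 0.745, 0.022]
wrist_force: [-4.3, -1.3, 11.3]
gripper_width: 0.0123
```

Request:
jog_arm(targets=[{"grip":255,"travel":[0,-0.6,1.6],"rotation":[0.6,0,0]}])

```text
time_s: 22.4
eef_pos: [0.5365, 0.0375, 0.111]
eef_rot: [0.016, 0.667, 0.745, 0.018]
wrist_force: [-6.8, -0.0, 20.2]
gripper_width: 0.0119
```

```bash
python3 -c "
from h import *
where();front();lp([hk(2.6,T=99.6,gap=.2),hk(2.,T=99.6,gap=.2)])"
```

```text
t 22.4 p [0.5365 0.0375 0.111 ] y-yaw 6.33 pitch 2.74 roll(x.z) 0.07 F [-6.8 -0.  20.2] M [-0.03  0.36 -0.  ] w 0.0119
lip [-97.3  -0.1  92. ] rear [84.6 -0.  98.9] (frame mm) yaw err [ 0.03 -2.74  0.07]
front top [-85.6  -0.1  99.8]
([0.1, -0.1, 0.5], [0.1, -0.1, 0.0])
([0.0, 0.0, 1.2], [0.6, -0.0, -0.0])
```

```bash
python3 -c "
from h import *
from station import ctrl
np.set_printoptions(precision=1,suppress=True)
im=ctrl.snapshot('side')['image'];cv2.imwrite('pics/side13.png',im)
where()
c=im[140:205,290:358].astype(float);c=np.clip((c-10)*1.6,0,255).astype(np.uint8)
cv2.imwrite('pics/side13c.png',cv2.resize(c,None,fx=11,fy=9,interpolation=cv2.INTER_CUBIC))
o,p,r=cur();C=r*R.from_matrix(np.array([[0,1,0],[1,0,0],[0,0,-1.]]))
f=lambda q:((q[0]+.5-290)*11,(q[1]+.5-140)*9)
for nm,v in(('RR top',(.06,-.065,.009)),('RR bot',(.06,-.065,0)),('RL top',(.06,.065,.009)),('FR top',(-.11,-.065,.009))):
  q=proj('side',p+C.apply([v[0],v[1],v[2]-ZT]))-[0,.8];print(nm,'crop',f(q))
for nm,v in(('open rr',(.086,-.067,.1)),('open rl',(.086,.067,.1)),('nose',(.0804,-.02,.101)),('nosetop',(.0864,-.02,.113)),('noseL',(.0804,.02,.101)),('rearend',(.116,-.021,.114))):
  print(nm,f(proj('side',M+U.apply(v))-[0,.8]))
"
```

```text
t 22.45 p [0.5 0.  0.1] y-yaw 6.32 pitch 2.73 roll(x.z) 0.07 F [-5.3 -0.3 12.9] M [-0.   0.1  0. ] w 0.0124
lip [-97.   -0.1  92.1] rear [84.8 -0.1 99. ] (frame mm) yaw err [ 0.  -2.7  0.1]
RR top crop (np.float64(524.1304378883317), np.float64(397.80946503410576))
RR bot crop (np.float64(524.4421879462668), np.float64(416.51833108667245))
RL top crop (np.float64(395.3576577969353), np.float64(169.54097395472752))
FR top crop (np.float64(-59.53009095730363), np.float64(505.8887971215944))
open rr (np.float64(530.4373494060085), np.float64(417.35595977485997))
open rl (np.float64(398.1831393351992), np.float64(182.31292262044525))
nose (np.float64(463.6690686490672), np.float64(331.74480573630746))
nosetop (np.float64(484.4719510483445), np.float64(303.43805060488336))
noseL (np.float64(424.5647022295196), np.float64(261.5526027702949))
rearend (np.float64(582.5822969584237), np.float64(288.5145899791007))
```

View pics/side13c.png

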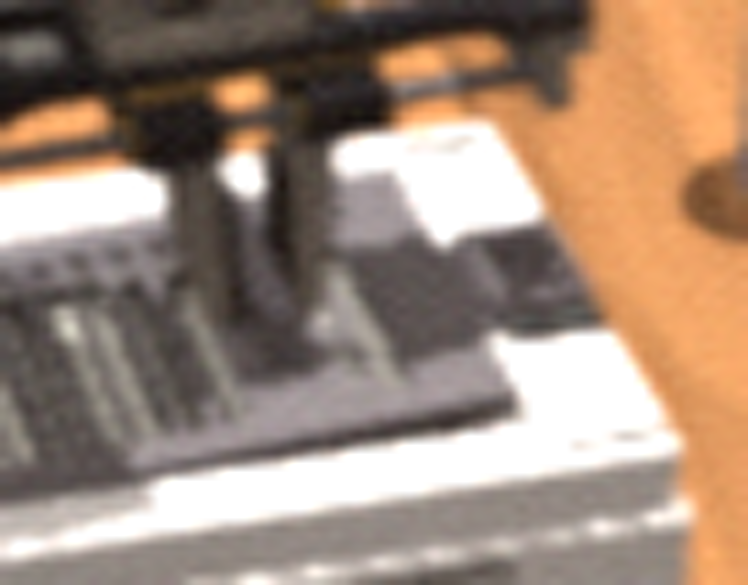

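The rear is still just at the latch, and the force has relaxed to 13 N with the cover centred. I'll press a little more, one row at a time.

Request:
jog_arm(targets=[{"grip":255,"travel":[0,-0.6,1.6],"rotation":[0.2,0,0]}])

```text
time_s: 22.58
eef_pos: [0.5372, 0.0376, 0.1111]
eef_rot: [0.015, 0.667, 0.745, 0.018]
wrist_force: [-6.6, -0.8, 18.6]
gripper_width: 0.0125
```

Request:
jog_arm(targets=[{"grip":255,"travel":[0,-0.7,1.8],"rotation":[0.2,0,0]}])

```text
time_s: 22.7
eef_pos: [0.5377, 0.0376, 0.111]
eef_rot: [0.014, 0.667, 0.745, 0.017]
wrist_force: [-8.1, 0.1, 22.5]
gripper_width: 0.0124
```

```bash
python3 -c "
from h import *
where();front()"
```

```text
t 22.7 p [0.5377 0.0376 0.111 ] y-yaw 6.33 pitch 2.56 roll(x.z) 0.06 F [-8.1  0.1 22.5] M [-0.06  0.59  0.01] w 0.0124
lip [-96.2  -0.1  92.3] rear [85.7 -0.1 98.7] (frame mm) yaw err [ 0.03 -2.56  0.06]
front top [-84.5  -0.2 100.1]
```

The force ratio shows the cover turning in the fingers: they sit 6 mm above its top and the pads can't carry the moment. I'll open by a hair, so the blade still captures the cover in x, and slide down until the fingertips bear on the cover's top. Then I'll press there with the rear finger leading.

Request:
jog_arm(targets=[{"grip":217,"travel":[0,0,0],"rotation":[0,0,0]},{"grip":217,"travel":[0,0,0],"rotation":[0,0,0]}])

```text
time_s: 22.95
eef_pos: [0.5363, 0.0375, 0.111]
eef_rot: [0.013, 0.667, 0.745, 0.016]
wrist_force: [-4.4, -0.3, 1.3]
gripper_width: 0.0133
```

```bash
python3 -c "
from h import *
where();front()"
```

```text
t 22.95 p [0.5363 0.0375 0.111 ] y-yaw 6.33 pitch 2.38 roll(x.z) 0.07 F [-4.4 -0.3  1.3] M [-0.18  0.68  0.01] w 0.0133
lip [-97.6  -0.1  92.7] rear [84.3 -0.  98.5] (frame mm) yaw err [ 0.03 -2.38  0.07]
front top [-8.600e+01 -1.000e-01  1.004e+02]
```

Request:
jog_arm(targets=[{"grip":217,"travel":[0,1,2],"rotation":[0.3,0,0]}])

```text
time_s: 23.08
eef_pos: [0.5365, 0.0376, 0.1088]
eef_rot: [0.011, 0.667, 0.745, 0.013]
wrist_force: [-5.0, -1.4, 3.8]
gripper_width: 0.0136
```

Request:
jog_arm(targets=[{"grip":217,"travel":[0,0.3,2],"rotation":[0.3,0,0]}])

```text
time_s: 23.2
eef_pos: [0.5366, 0.0376, 0.1069]
eef_rot: [0.009, 0.667, 0.745, 0.011]
wrist_force: [-10.9, -1.1, 24.5]
gripper_width: 0.0139
```

Request:
jog_arm(targets=[{"grip":217,"travel":[0,0,1.5],"rotation":[0.3,0,0]}])

```text
time_s: 23.32
eef_pos: [0.5368, 0.0376, 0.1057]
eef_rot: [0.007, 0.667, 0.745, 0.009]
wrist_force: [-4.3, -0.6, 0.5]
gripper_width: 0.014
```

```bash
python3 -c "
from h import *
where();front()"
```

```text
t 23.32 p [0.5368 0.0376 0.1057] y-yaw 6.33 pitch 1.3 roll(x.z) 0.07 F [-4.3 -0.6  0.5] M [-0.15  0.71 -0.  ] w 0.014
lip [-97.5  -0.1  89.7] rear [84.5 -0.  92.1] (frame mm) yaw err [ 0.03 -1.3   0.07]
front top [-85.6  -0.1  97.2]
```

The force rose to 24 N and then fell away: the edge is past the bevel. Fx of -4.3 N is the displaced latch against the rear face. I'll carry on down gently.

Request:
jog_arm(targets=[{"grip":217,"travel":[0,0,1.2],"rotation":[0.3,0,0]}])

```text
time_s: 23.45
eef_pos: [0.5365, 0.0376, 0.1041]
eef_rot: [0.005, 0.667, 0.745, 0.006]
wrist_force: [-2.7, 0.1, 1.3]
gripper_width: 0.0141
```

Request:
jog_arm(targets=[{"grip":217,"travel":[0,0,1.2],"rotation":[0.2,0,0]}])

```text
time_s: 23.58
eef_pos: [0.5368, 0.0376, 0.1027]
eef_rot: [0.004, 0.667, 0.745, 0.005]
wrist_force: [-2.1, -0.6, 2.9]
gripper_width: 0.0138
```

Request:
jog_arm(targets=[{"grip":217,"travel":[0,0,1],"rotation":[0.2,0,0]}])

```text
time_s: 23.7
eef_pos: [0.5371, 0.0377, 0.1016]
eef_rot: [0.003, 0.667, 0.745, 0.004]
wrist_force: [-1.7, -0.2, 2.5]
gripper_width: 0.0137
```

```bash
python3 -c "
from h import *
where();front()"
```

```text
t 23.7 p [0.5371 0.0377 0.1016] y-yaw 6.33 pitch 0.55 roll(x.z) 0.07 F [-1.7 -0.2  2.5] M [-0.12  0.37  0.02] w 0.0137
lip [-97.3  -0.1  87.2] rear [84.7  0.  87.2] (frame mm) yaw err [ 0.03 -0.55  0.07]
front top [-85.4  -0.1  94.5]
```

Request:
jog_arm(targets=[{"grip":217,"travel":[0,-0.2,1],"rotation":[0.2,0,0]}])

```text
time_s: 23.82
eef_pos: [0.5375, 0.0377, 0.1006]
eef_rot: [0.002, 0.667, 0.745, 0.003]
wrist_force: [0.1, -0.3, 0.8]
gripper_width: 0.0137
```

Request:
jog_arm(targets=[{"grip":217,"travel":[0,-0.2,1],"rotation":[0.2,0,0]}])

```text
time_s: 23.95
eef_pos: [0.5375, 0.0377, 0.1003]
eef_rot: [0.001, 0.667, 0.745, 0.002]
wrist_force: [-7.4, -0.5, 20.4]
gripper_width: 0.0136
```

Request:
jog_arm(targets=[{"grip":217,"travel":[0,-0.2,1],"rotation":[0.2,0,0]}])

```text
time_s: 24.08
eef_pos: [0.5375, 0.0377, 0.1003]
eef_rot: [-0.0, 0.667, 0.745, 0.0]
wrist_force: [-7.9, 0.1, 17.1]
gripper_width: 0.0139
```

```bash
python3 -c "
from h import *
from station import ctrl
where();front()
im=ctrl.snapshot('side')['image'];cv2.imwrite('pics/side14.png',im)
c=im[140:205,270:358].astype(float);c=np.clip((c-10)*1.5,0,255).astype(np.uint8)
cv2.imwrite('pics/side14c.png',cv2.resize(c,None,fx=9,fy=9,interpolation=cv2.INTER_CUBIC))"
```

```text
t 24.07 p [0.5375 0.0377 0.1003] y-yaw 6.33 pitch 0.0 roll(x.z) 0.07 F [-7.9  0.1 17.1] M [-0.15  1.21 -0.07] w 0.0139
lip [-97.   -0.1  87.1] rear [85.  -0.  85.3] (frame mm) yaw err [ 0.03 -0.    0.07]
front top [-85.   -0.1  94.3]
```

View pics/side14c.png

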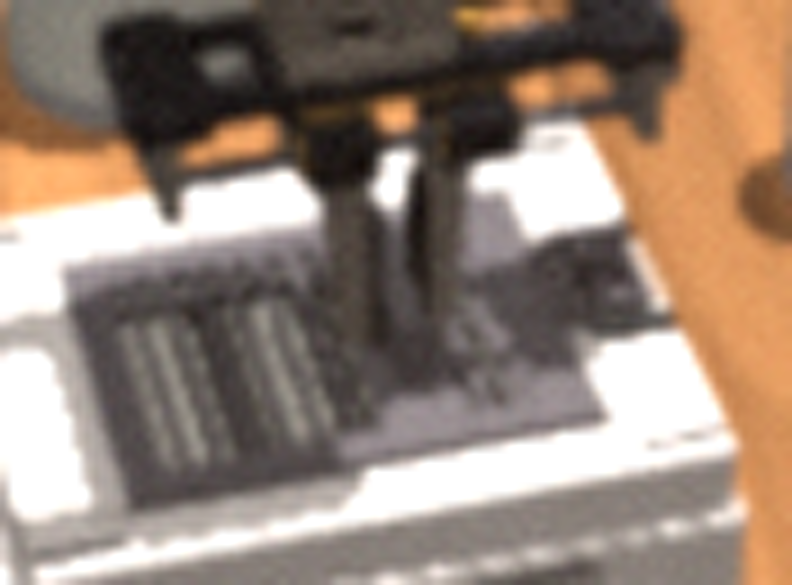

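The tips stopped hard at z = 100.3 mm, which is the flush height, and the cover looks flat. I'm withdrawing to check.

Request:
jog_arm(targets=[{"grip":195,"travel":[0,0,0],"rotation":[0,0,0]},{"grip":195,"travel":[0,0,-15],"rotation":[0,0,0]},{"grip":195,"travel":[0,0,-35],"rotation":[0,0,0]},{"grip":195,"travel":[0,0,-40],"rotation":[0,0,0]},{"grip":195,"travel":[-60,0,0],"rotation":[0,0,0]},{"grip":195,"travel":[-60,0,0],"rotation":[0,0,0]},{"grip":195,"travel":[-60,0,0],"rotation":[0,0,0]},{"grip":195,"travel":[-60,0,0],"rotation":[0,0,0]},{"grip":195,"travel":[-50,0,0],"rotation":[0,0,0]},{"grip":195,"travel":[0,0,0],"rotation":[0,0,0]}])

```text
time_s: 25.38
eef_pos: [0.5759, -0.2592, 0.2025]
eef_rot: [0.006, 0.666, 0.746, 0.004]
wrist_force: [-0.3, 0.3, -0.1]
gripper_width: 0.0215
```

```bash
python3 -c "
from h import *
from station import ctrl
st()
for n in('side','top'):
    im=ctrl.snapshot(n)['image'];cv2.imwrite('pics/'+n+'15.png',im)
    x,y,w,h=(258,145,98,65) if n=='side' else (250,155,80,100)
    k=8 if n=='side' else 6
    c=im[y:y+h,x:x+w].astype(float);c=np.clip((c-20)*1.2,0,255).astype(np.uint8)
    cv2.imwrite('pics/'+n+'15c.png',cv2.resize(c,None,fx=k,fy=k,interpolation=cv2.INTER_CUBIC))"
```

```text
t 25.38 p [ 0.5759 -0.2592  0.2025] y-yaw 6.54 pitch 0.75 roll(x.z) -0.18 F [-0.3  0.3 -0.1] M [-0.02  0.07  0.03] w 0.0215
```

View pics/side15c.png

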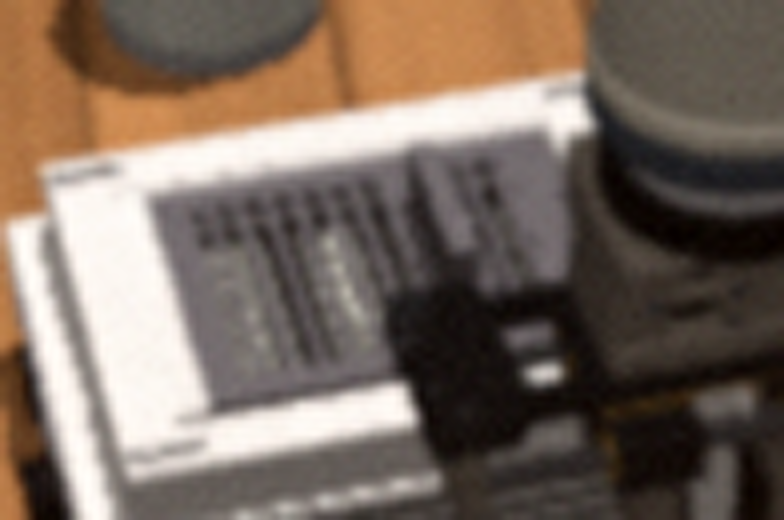

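View pics/top15c.png

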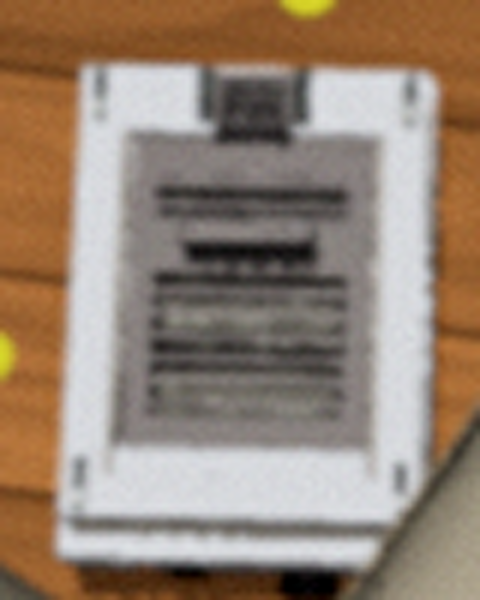

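```bash
python3 -c "
from h import *
np.set_printoptions(precision=1,suppress=True)
im=cv2.imread('pics/top15.png');im0=cv2.imread('pics/top0.png')
def c(p):return cr(p,6,250,155)
def fr(p,z):return U.inv().apply(ray('top',p,z)-M)*1e3
for nm,a,b,z in(('cover left',(127,150),(116,430),.1),('cover right',(383,150),(372,420),.1),('cover rear L',(140,133),(205,135),.1),('cover rear R',(300,138),(370,140),.1),('cover front',(130,443),(360,450),.1)):
    e=edge(im,c(a),c(b),half=1.5);print(nm,'rms',round(float(e[2]),2),'g',round(float(e[3]),1),'frame:',fr(e[0],z),fr(e[1],z))
# latch column profile
for nm,i in(('now',im),('start',im0)):
    g=cv2.cvtColor(i,cv2.COLOR_BGR2GRAY);print(nm,g[166:184,288:294].mean(1))
"
```

```text
cover left rms 0.03 g 20.2 frame: [ 74.9  68.3 100. ] [-77.7  67.3 100. ]
cover right rms 0.06 g -22.7 frame: [ 77.8 -69.8 100. ] [-69.6 -68.7 100. ]
cover rear L rms 0.02 g -31.2 frame: [ 86.   60.5 100. ] [ 85.   25.4 100. ]
cover rear R rms 0.02 g -22.9 frame: [ 85.  -25.9 100. ] [ 85.5 -63.7 100. ]
cover front rms 0.05 g 26.0 frame: [-85.5  58.  100. ] [-85.8 -62.7 100. ]
now [156.2 139.8  96.7  78.5  73.   73.8  65.8  67.2  75.8  77.3  63.8  53.2
  76.8 112.3 128.2 127.7 127.  128.3]
start [168.5 152.8 105.7  89.2  78.3  81.5  72.8  74.   81.5  84.8  72.7  58.5
  45.   40.7  55.2  67.3  59.2  42.2]
```

Request:
jog_arm(targets=[{"grip":195,"travel":[-50,-40,0],"rotation":[0,0,0]},{"grip":195,"travel":[-50,-40,0],"rotation":[0,0,0]},{"grip":195,"travel":[0,0,0],"rotation":[0,0,0]}])

```text
time_s: 25.85
eef_pos: [0.5089, -0.3603, 0.2024]
eef_rot: [0.005, 0.662, 0.749, 0.005]
wrist_force: [0.5, 1.1, -0.1]
gripper_width: 0.0214
```

```bash
python3 -c "
from h import *
from station import ctrl
st()
im=ctrl.snapshot('side')['image'];cv2.imwrite('pics/side16.png',im)
c=im[145:210,258:356].astype(float);c=np.clip((c-20)*1.2,0,255).astype(np.uint8)
cv2.imwrite('pics/side16c.png',cv2.resize(c,None,fx=8,fy=8,interpolation=cv2.INTER_CUBIC))"
```

```text
t 25.85 p [ 0.5089 -0.3603  0.2024] y-yaw 7.04 pitch 0.77 roll(x.z) -0.06 F [ 0.5  1.1 -0.1] M [-0.09  0.09  0.01] w 0.0214
```

View pics/side16c.png

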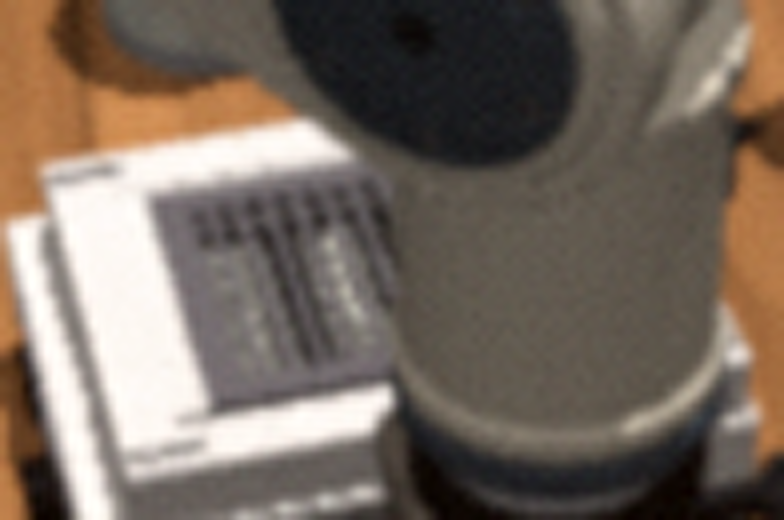

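View pics/side16.png

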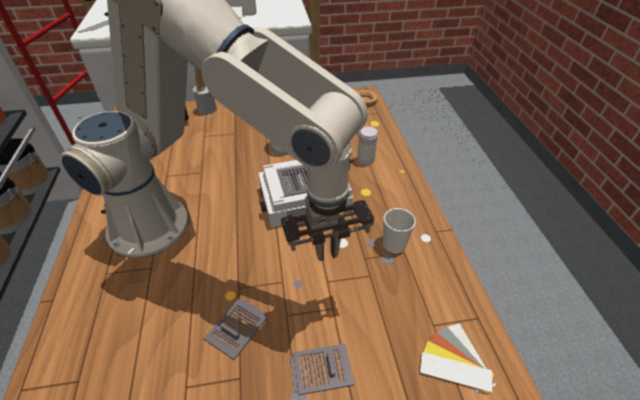

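The top view shows the cover flush, with its edges at frame x = -85.7 and +85.3. The latch brightness profile shows no row shift from the start picture, so the latch is back at rest over the rear edge. The arm is clear and the bystanders have not moved, so I'm handing in.

```bash
python3 -c "
from station import ctrl
print(ctrl.finish_job())"
```

```text
the job is handed in; nothing more can be done
None
```

The grille cover is back on, flat, with the latch snapped over its rear edge, and the job is handed in at about 26 s of the 48 s allowed. No verdict is reported, so what follows rests on my own checks.

**How it went:** I hooked the lip under the front rim with the rear up. The first attempt to close it failed. I then let go and pressed on the rear bar with shut fingers, but the front jammed under the rim, about 1.9 mm off to one side. I regripped the cover, pulled it back, recentred it, checked its height by touching the rim's underside, and hooked it again. It closed when I pressed with the fingertips on its top, either side of the blade.

**Last checks that passed:**
- **Height:** the fingertips stopped hard at z = 100.3 mm, which is flush.
- **Fit:** the top camera puts the cover's front and rear edges at -85.7 and about +85.3 mm from the frame's middle. That middle sits about 6 mm to the rear of nominal.
- **Latch:** its brightness profile in the top view matches the start picture with no shift, so it is at rest.
- **Arm:** it stood clear of everything.

**What is uncertain:**
- **Peak force:** the highest wrist reading I saw was about 24 N downwards (27 N in total). I only saw readings at the end of each call, so a brief higher peak cannot be ruled out.
- **Camera disagreement:** the two cameras differ by 4–5 mm in y. I relied on feel and the top view.
- **Side view:** the arm blocked the latch in the last side pictures, so the latch check rests on the top view alone.
- **Bystanders:** the cup and the can look unmoved in the last side picture, though I did not measure them. The tin is mostly hidden by the arm there, but I felt no contact near it.

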